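# Make up a whistle lot on the sprung scale

## Task

Unclip every whistle from the rail by lifting it up against its sprung catch and put it in the pan of the scale; then add brass collars from the dish, until the pan's pointer rests between the two fingers of the brass gate without touching either. Leave the gate, the fipple plug and the jar as they are and let no part fall to the floor; collars that are not needed may stay where they are.

Things in the scene. Friction and masses are not known exactly. Their poses are not given: they have to be found in the camera images.
- whistle0: Nickel whistle, about 100 g: a tube 22 mm across, 90 mm long, level along its x axis, with a brass saddle clip (32 x 20 mm) under its middle. Origin: underside of the clip's two legs; tube axis 48 mm above it. The legs straddle the rail, 18 mm deep, held by a sprung catch: it comes straight up with a pull of about 8 N. 1 to 3 are present, others absent.
- whistle1: Nickel whistle, about 100 g: a tube 22 mm across, 90 mm long, level along its x axis, with a brass saddle clip (32 x 20 mm) under its middle. Origin: underside of the clip's two legs; tube axis 48 mm above it. The legs straddle the rail, 18 mm deep, held by a sprung catch: it comes straight up with a pull of about 8 N. 1 to 3 are present, others absent.
- whistle2: Nickel whistle, about 100 g: a tube 22 mm across, 90 mm long, level along its x axis, with a brass saddle clip (32 x 20 mm) under its middle. Origin: underside of the clip's two legs; tube axis 48 mm above it. The legs straddle the rail, 18 mm deep, held by a sprung catch: it comes straight up with a pull of about 8 N. 1 to 3 are present, others absent.
- collar0: Brass collar, a plain ring 36 mm across, 28 mm bore, 22 mm tall, about 70 g (each differs a little). Origin: centre of its underside, z along its axis. Starts flat in the ceramic dish; all seven are alike.
- collar1: Brass collar, a plain ring 36 mm across, 28 mm bore, 22 mm tall, about 70 g (each differs a little). Origin: centre of its underside, z along its axis. Starts flat in the ceramic dish; all seven are alike.
- collar2: Brass collar, a plain ring 36 mm across, 28 mm bore, 22 mm tall, about 70 g (each differs a little). Origin: centre of its underside, z along its axis. Starts flat in the ceramic dish; all seven are alike.
- collar3: Brass collar, a plain ring 36 mm across, 28 mm bore, 22 mm tall, about 70 g (each differs a little). Origin: centre of its underside, z along its axis. Starts flat in the ceramic dish; all seven are alike.
- collar4: Brass collar, a plain ring 36 mm across, 28 mm bore, 22 mm tall, about 70 g (each differs a little). Origin: centre of its underside, z along its axis. Starts flat in the ceramic dish; all seven are alike.
- collar5: Brass collar, a plain ring 36 mm across, 28 mm bore, 22 mm tall, about 70 g (each differs a little). Origin: centre of its underside, z along its axis. Starts flat in the ceramic dish; all seven are alike.
- collar6: Brass collar, a plain ring 36 mm across, 28 mm bore, 22 mm tall, about 70 g (each differs a little). Origin: centre of its underside, z along its axis. Starts flat in the ceramic dish; all seven are alike.
- rail: Fixed aluminium rail, left or right on the counter, on a steel foot 75 x 290 mm. Origin: centre of the foot's underside. The rail runs along y, 14 mm thick, top at 75 mm. Whistles clip over it at y = -85, 0, 85 mm, tubes across it, clip feet at z = 57 mm, between stops 81 mm high; sprung noses on the +x face hold them. Draw up at least 25 mm to clear.
- dish: Fixed shallow square white ceramic dish, 190 mm across, on the other side of the counter. Origin: centre of its underside; inner floor 6 mm up, rim 10 mm high.
- scale: Fixed green base of the sprung scale, in the middle of the counter, 150 x 170 mm, origin at the centre of its underside; a flat aluminium post 125 mm tall stands at its x = +139 mm and carries the gate.
- pan_floor (a point): Centre of the upper face of the scale's flat steel pan (200 mm along x by 240 mm along y, walls 3 mm thick rising 8 mm above the floor). 125 mm above the counter when empty; the pan stays level and sinks as it is loaded.
- pan (a joint): How far the pan has sunk, m: 0 empty, 0.085 at most; about 0.13 mm per gram, so a collar sinks it about 9 mm and a whistle about 13 mm.
- pointer (a point): Tip of the small dark pointer (3 mm thick) that sticks out of the pan's +x edge and sinks with it.
- gate_mid (a point): Middle of the gap of the brass gate on the scale's post: two short brass fingers, one above the other, 17 mm clear between them; the pointer passes up and down between them. Set 60 to 70 mm below the empty pan's pointer, differing from job to job; held by friction.
- plug: Bystander: turned olive-wood fipple plug, 26 mm across and 42 mm tall, standing on the counter beyond the scale. Origin: centre of its underside.
- jar: Bystander: amber glass jar with a steel cap, 56 mm across and 60 mm tall. Origin: centre of its underside.
- crimp: Bystander: fixed brass crimp block 90 x 70 mm with a short steel lever (120 mm high in all), beyond the dish or the rail. Origin: centre of its underside.
Mind the look-alikes: they are no part of the job. What is shaped like the collar5 but blue or red is not meant.

How it is judged:
On the way, in this order (a step that is already met when the one before it is completed fails the run):
1. every whistle is off the rail and in the pan, the pointer still above the gate's gap (x of whistle0 in the frame of pan_floor between -0.1 and 0.1 m and y of whistle0 in the frame of pan_floor between -0.12 and 0.12 m and z of whistle0 in the frame of pan_floor between -0.01 and 0.09 m and x of whistle1 in the frame of pan_floor between -0.1 and 0.1 m and y of whistle1 in the frame of pan_floor between -0.12 and 0.12 m and z of whistle1 in the frame of pan_floor between -0.01 and 0.09 m and x of whistle2 in the frame of pan_floor between -0.1 and 0.1 m and y of whistle2 in the frame of pan_floor between -0.12 and 0.12 m and z of whistle2 in the frame of pan_floor between -0.01 and 0.09 m and z of pointer in the frame of gate_mid above 0.007 m), for 0.2 s.
2. collars have brought the pointer down between the gate's fingers (z of pointer in the frame of gate_mid between -0.007 and 0.007 m), for 0.5 s.
At the end, for the whole second after the job is handed in: Every whistle present lies at rest within the pan, and the pointer is at rest within 7 mm above or below the middle of the gate's gap (all of step 2 and x of whistle0 in the frame of pan_floor between -0.1 and 0.1 m and y of whistle0 in the frame of pan_floor between -0.12 and 0.12 m and z of whistle0 in the frame of pan_floor between -0.01 and 0.09 m and x of whistle1 in the frame of pan_floor between -0.1 and 0.1 m and y of whistle1 in the frame of pan_floor between -0.12 and 0.12 m and z of whistle1 in the frame of pan_floor between -0.01 and 0.09 m and x of whistle2 in the frame of pan_floor between -0.1 and 0.1 m and y of whistle2 in the frame of pan_floor between -0.12 and 0.12 m and z of whistle2 in the frame of pan_floor between -0.01 and 0.09 m and velocity of joint pan between -0.01 and 0.01 m/s and linear speed of each of whistle0, whistle1, whistle2 below 0.02 m/s); the robot touches nothing.
It fails at once if the gate is shifted by more than 5 mm (distance of gate_mid from where it was at the start of the episode above 0.005 m).
It fails at once if the fipple plug or the jar is moved by more than 25 mm or tipped (distance of any of plug, jar from where it was at the start of the episode above 0.025 m or angle between any of plug, jar's own z axis and vertical above 0.5 rad).
It fails at once if a whistle or collar falls off the counter (height (world z) of any of whistle0, whistle1, whistle2, collar0, collar1, collar2, collar3, collar4, collar5, collar6 below -0.05 m).
Of whistle0, whistle1, whistle2 only 1 to 3 are there at a start; the rules pass over those that are not, and their reading is None.
At some moment in a run one of collar0, collar1, collar2, collar3, collar4, collar5, collar6 may be knocked a few centimetres aside while the robot is not near it.
Once in a run the grip may slacken for a moment while it holds something.
It also fails if it takes over 210 s, if anything falls off the work surface, if the arm or the gripper's body presses on something with over 40 N, if the wrist force passes 120 N, or if a joint passes its speed limit or range.

## Robot

A 6-joint arm with a two-finger parallel gripper is mounted at the origin on the work surface. World frame = base frame: x ahead of the robot, y to its left, z up, the work surface at z = 0. Lengths are in m, angles in rad, forces in N, time in s.
With the tool pointing down it reaches from about 0.3 to 0.75 m from the base axis. Payload 8.5 kg.
Tool frame: the origin (TCP) lies midway between the tips of the shut fingers; the grasp point (between the pads) lies 19 mm behind it (tcp_to_grasp is the distance from the TCP to the grasp point, in m); z points along the fingers, x is the direction in which the jaws open and shut, and the axes are right-handed (so a half turn about z gives the same grasp; the last joint's range is limited). The gripper opens to 88 mm and grips with 3 to 60 N. Pads are 18 mm wide; open, the fingers measure 123 mm over their backs; the gripper's body (75 mm by 187 mm) begins 45 mm behind the grasp point.
Start: joints at [0.909, 0.381, 1.297, -0, 1.464, -0.215], TCP at [0.238, 0.496, 0.239] pointing down, gripper open.
Joint ranges: [-3.11, 3.11], [-0.89, 2.33], [0.22, 2.48], [-1.42, 4.56], [0.17, 2.85], [-2.88, 2.88]. Speed limits (rad/s): [2.39, 2.39, 3.14, 3.14, 3.14, 3.14].

## Interface

Orientations are given as [roll, pitch, yaw] about the fixed x, y, z axes, in that order (R = Rz(yaw) Ry(pitch) Rx(roll)).
In Python, from rig import get_obs, camera, get_calibration, finish_job, tcp_to_grasp gives the robot as it stands.
- The arm moves only by the shell command python3 -m handwheel 'ROWS' [FORCE]. ROWS is JSON, a list of rows, each an object with "rot": the turn, a rotation vector about the tool's x, y, z in degrees, a list of three; "travel": the shift along the tool's x, y, z in m, a list of three; "grip": the finger opening in m, from 0 to 0.0881. In form: [{"rot": [ax, ay, az], "travel": [dx, dy, dz], "grip": grip}, ...]. A call has 1 to 20 rows; each row shifts and turns the pose as measured when the row begins, along the tool's axes as they then stand; what a row does not reach is not made up. A row lasts 1/12 s, in which the tool goes at most 41.7 mm and 7.16 degrees, less where a joint would pass 70% of its speed; a pose out of reach is approached as far as the arm can. A call with a gripper value outside its range is refused whole. The fingers move at their own pace and stop on an object; FORCE is the grip in N (left out, the last holds). Time passes only in rows, so rows that do not move let the fingers close. It gives the time, the measured TCP pose, the force and the opening at its end, in the units of the state.
- get_obs(): the state, without advancing time (a new reading comes with each control period).
- camera(name): name is "scene" or "side" or "wrist"; returns (picture, depth): 480x640x3 uint8, red, green, blue; 480x640 float32, m along the optical axis (not along the pixel's ray), 0 where there is no reading.
- get_calibration(name): a dict with "K" (3x3 intrinsics, pixels), "distortion" ([k1, k2, p1, p2, k3] as OpenCV has them; the pictures are not rectified), "R" (3x3) and "t" (3): a world point X has camera coordinates R X + t; the wrist camera has in their place "tool_from_camera" (4x4, takes a point from camera to tool coordinates, whose origin is the TCP and whose axes are the tool frame's). Camera axes: x right, y down, z forward; pixel columns grow to the right and rows downward; lengths in m; the calibration is good to about 2 mm. A picture is of the moment at which its call begins: read the wrist's pose just before it. get_calibration takes no time and is no camera call.
- finish_job(): hands the job in, once; it reports no verdict.
The state is a dict: "time": time; "joint_pos": joint angles; "joint_velocities": joint speeds; "tau": joint torques, N m; "tool_pos": TCP position; "tcp_rot": TCP orientation; "ft_force": force on the tool from outside, world axes, zero at the start; "moment": the same for the moment, N m; "width": opening from 0.0 (shut) to 1.0 (fully open).
Only numpy, scipy, OpenCV 4.12 (cv2) and the standard library are available. Lean on these libraries where they do the work, as an engineer would, in place of code of your own. Each camera call takes 0.05 s, during which the arm holds its last target.

## Working session

There is one attempt and no reset: what is moved stays moved. The work goes in short steps, Python scripts to look and compute and a shell command to move; the robot and the scene stay as the last step left them, time stands still between calls to the robot, and variables do not carry over. Pictures are saved under pics/ and viewed, and the job is handed in when it is done.

```bash
ls; mkdir -p pics; python3 - <<'E'
from rig import *
import cv2
print(get_obs(), tcp_to_grasp)
for n in ["scene","side","wrist"]:
    p,d=camera(n); cv2.imwrite(f"pics/{n}0.png",p[:,:,::-1]); 
    import numpy as np
    np.save(f"pics/{n}0_d.npy",d)
    print(n,get_calibration(n))
E
```

```text
pics
{'time': 0.0, 'joint_pos': array([ 9.08703543e-01,  3.81180567e-01,  1.29821925e+00,  1.41072601e-05,
        1.46362808e+00, -2.15289689e-01]), 'joint_velocities': array([-1.05051087e-03, -7.98955987e-04, -4.33060304e-05,  1.41375524e-03,
       -1.83106987e-03, -6.36879434e-04]), 'tau': array([-3.91386038e-04, -4.37937677e+01, -2.24556988e+01,  7.13361357e-02,
        3.53083585e-02, -1.37303527e-04]), 'tool_pos': array([0.2374674 , 0.49578931, 0.23816007]), 'tcp_rot': array([-3.14127234e+00,  1.39911243e-03,  1.12399194e+00]), 'ft_force': array([0.58703951, 0.45431529, 0.56575326]), 'moment': array([0.03362425, 0.02534812, 0.03711363]), 'width': 0.9992597492917304} 0.0187
scene {'K': array([[616.48900706,   0.        , 322.7492056 ],
       [  0.        , 616.48900706, 249.70551332],
       [  0.        ,   0.        ,   1.        ]]), 'distortion': array([-0.06801137,  0.        ,  0.        ,  0.        ,  0.        ]), 'R': array([[-0.02981876,  0.99949068,  0.01136787],
       [ 0.86187054,  0.0314698 , -0.50615098],
       [-0.50625093, -0.00529516, -0.86236996]]), 't': 
[... 417 characters left out ...]
,  0.69453644, -0.54803764]]), 't': array([-0.49603611,  0.26229143,  0.88127247])}
wrist {'K': array([[335.27825118,   0.        , 311.9941909 ],
       [  0.        , 335.27825118, 242.22099987],
       [  0.        ,   0.        ,   1.        ]]), 'distortion': array([-0.00305091,  0.        ,  0.        ,  0.        ,  0.        ]), 'tool_from_camera': array([[ 9.99998958e-01,  1.07849249e-03,  9.59957466e-04,
        -1.65424831e-03],
       [-1.29559981e-03,  9.63716066e-01,  2.66926330e-01,
        -6.87003296e-02],
       [-6.37248391e-04, -2.66927296e-01,  9.63716459e-01,
        -1.45122662e-01],
       [ 0.00000000e+00,  0.00000000e+00,  0.00000000e+00,
         1.00000000e+00]])}
```

View pics/scene0.png

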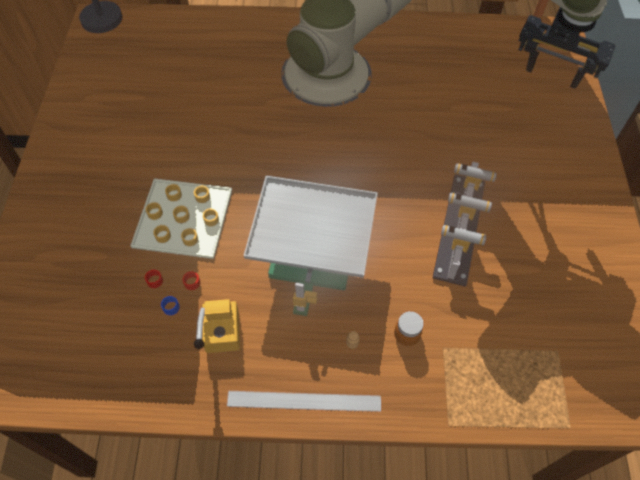

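View pics/side0.png

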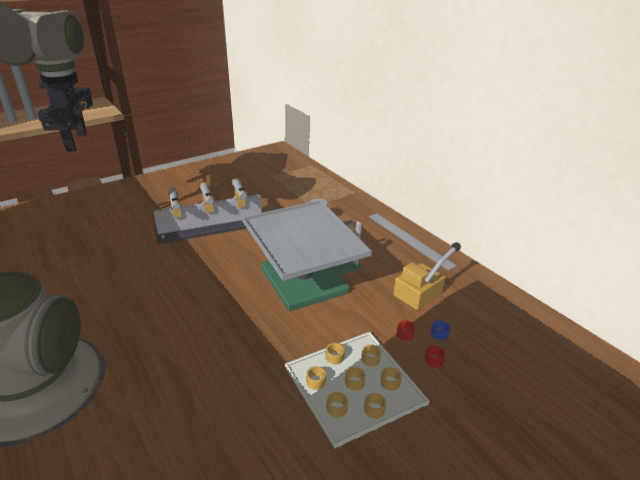

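View pics/wrist0.png

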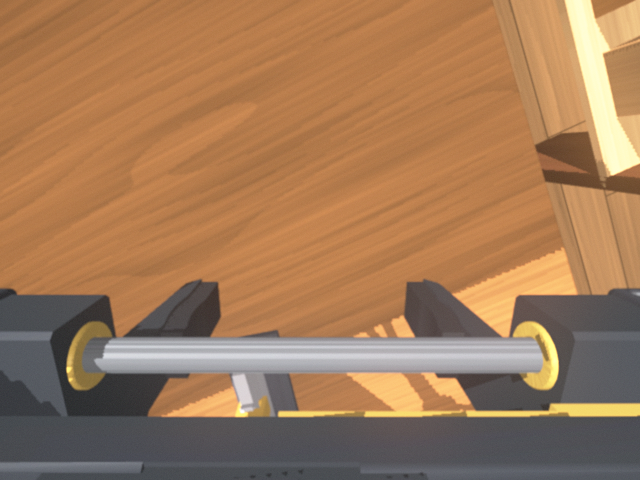

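The scene shows three whistles on the rail (about (475,172), (469,203), (463,235)). Seven brass collars are in the dish between (154,192) and (212,238). Red and blue rings lie outside it at (153,278), (191,281) and (170,306).

```bash
cat > h.py <<'E'
import numpy as np, cv2
from rig import *
from scipy.spatial.transform import Rotation as Ro
def world(name,uv,d,obs=None):
    """pixels -> world using depth d (array of z) """
    c=get_calibration(name)
    uv=np.asarray(uv,float).reshape(-1,1,2)
    n=cv2.undistortPoints(uv,c["K"],c["distortion"])[:,0]
    d=np.asarray(d,float).reshape(-1)
    P=np.c_[n*d[:,None],d]
    if name=="wrist":
        T=c["tool_from_camera"]; P=P@T[:3,:3].T+T[:3,3]
        R=Ro.from_euler('xyz',obs["tcp_rot"]).as_matrix()
        return P@R.T+obs["tool_pos"]
    return (P-c["t"])@c["R"]
def ray(name,uv,z,obs=None):
    a=world(name,uv,[0.1]*len(uv),obs);b=world(name,uv,[1.0]*len(uv),obs)
    s=(z-a[:,2])/(b[:,2]-a[:,2]); return a+s[:,None]*(b-a)
def proj(name,X,obs=None):
    c=get_calibration(name)
    X=np.atleast_2d(X)
    if name=="wrist":
        R=Ro.from_euler('xyz',obs["tcp_rot"]).as_matrix()
        T=np.linalg.inv(c["tool_from_camera"]);P=((X-obs["tool_pos"])@R)@T[:3,:3].T+T[:3,3]
    else: P=X@c["R"].T+c["t"]
    return cv2.projectPoints(P,np.zeros(3),np.zeros(3),c["K"],c["distortion"])[0][:,0]
def cloud(name,d,obs=None):
    v,u=np.mgrid[0:480,0:640]
    W=world(name,np.c_[u.ravel(),v.ravel()],d.ravel(),obs).reshape(480,640,3)
    W[d<=0]=np.nan; return W
def crop(p,x0,y0,x1,y1,f,fn): cv2.imwrite(fn,cv2.resize(p[y0:y1,x0:x1,::-1],None,fx=f,fy=f,interpolation=cv2.INTER_CUBIC))
E
python3 - <<'E'
from h import *
p=cv2.imread("pics/scene0.png")[:,:,::-1]; d=np.load("pics/scene0_d.npy")
crop(p,120,160,300,310,4,"pics/c_dish.png")
crop(p,420,150,510,300,4,"pics/c_rail.png")
W=cloud("scene",d)
# top-down height map 2mm
np.save("pics/W.npy",W)
x=W[...,0];y=W[...,1];z=W[...,2]
H=np.zeros((300,400),np.float32)  # x 0.2..0.8 rows ; y -0.4..0.4
m=np.isfinite(z)&(x>.2)&(x<.8)&(y>-.4)&(y<.4)&(z<.25)
r=((x[m]-.2)/.002).astype(int);c=((y[m]+.4)/.002).astype(int)
np.maximum.at(H,(r,c),z[m])
cv2.imwrite("pics/H.png",cv2.resize(np.clip(H/.15*255,0,255).astype(np.uint8),None,fx=2,fy=2,interpolation=0))
E
```

```text
(no output)
```

View pics/c_dish.png

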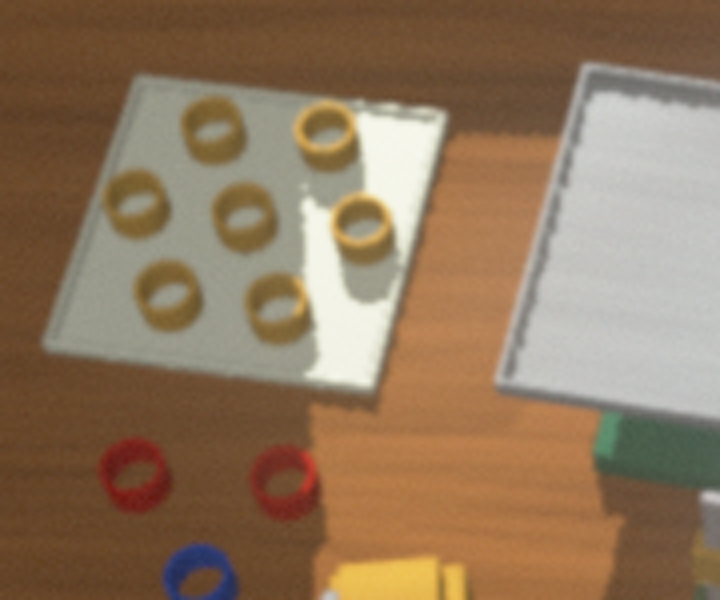

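View pics/c_rail.png

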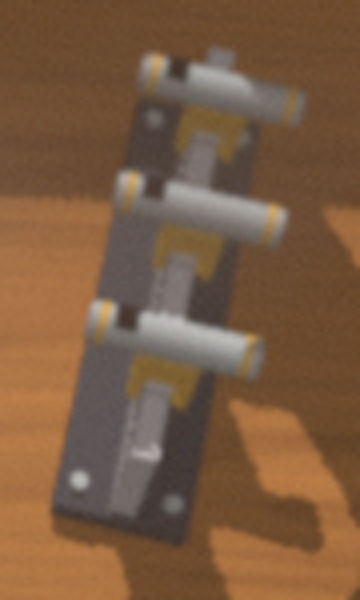

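View pics/H.png

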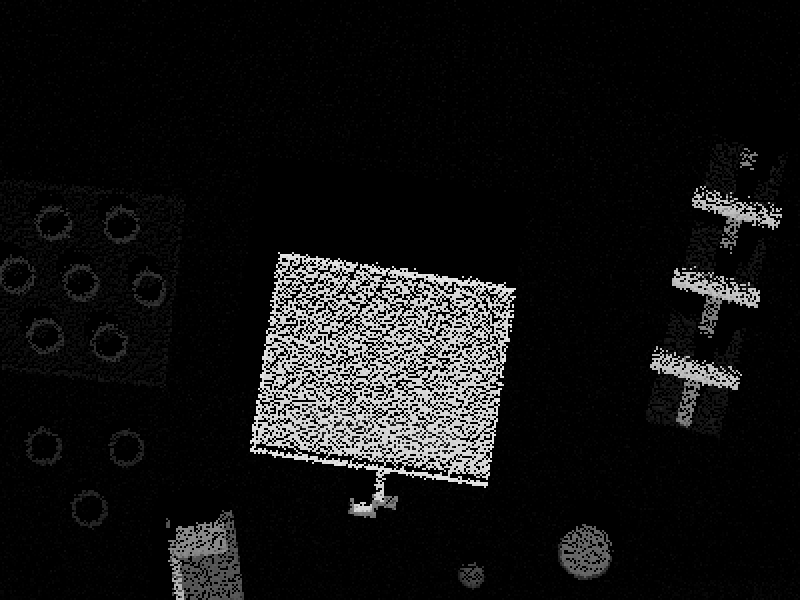

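```bash
python3 - <<'E'
from h import *
W=np.load("pics/W.npy");P=W.reshape(-1,3);P=P[np.isfinite(P[:,0])]
x,y,z=P.T
def show(n,Q): 
    m=Q[:,:2].mean(0);u,s,v=np.linalg.svd(Q[:,:2]-m,full_matrices=False)
    a=(Q[:,:2]-m)@v[0]; mid=m+v[0]*(a.max()+a.min())/2
    print(n,len(Q),"mid",mid.round(4),"dir",v[0].round(3),"len",(a.max()-a.min()).round(4),"zmax",np.percentile(Q[:,2],98).round(4))
for lo,hi in[(.38,.435),(.46,.515),(.54,.60)]:
    show("wh",P[(x>lo)&(x<hi)&(y>.23)&(y<.4)&(z>.098)&(z<.14)])
pan=P[(x>.4)&(x<.7)&(y>-.18)&(y<.15)&(z>.115)&(z<.14)]
hull=cv2.minAreaRect(pan[:,:2].astype(np.float32)*1000);print(hull, np.median(pan[:,2]))
post=P[(x>.67)&(x<.73)&(y>-.07)&(y<.02)&(z>.03)]
for q in post[np.argsort(-post[:,2])][::6]: print(q.round(3),end=' ')
for n,c in dict(c=[.42,-.35],).items(): pass
# collars
m=(z>.019)&(z<.04)&(y>-.42)&(y<-.2)&(x<.6)&(x>.35)
Q=P[m]
from scipy.cluster.hierarchy import fcluster,linkage
l=fcluster(linkage(Q[:,:2],'single'),.006,'distance')
print()
for k in set(l):
    q=Q[l==k]
    if len(q)>10:
        (cx,cy),r=cv2.minEnclosingCircle(q[:,:2].astype(np.float32)); print("collar",round(cx,4),round(cy,4),round(r,4),len(q),q[:,2].max().round(3))
E
```

```text
wh 408 mid [0.4104 0.3372] dir [-0.253 -0.967] len 0.0903 zmax 0.1184
wh 434 mid [0.4891 0.316 ] dir [0.255 0.967] len 0.089 zmax 0.1189
wh 471 mid [0.5726 0.2959] dir [-0.25  -0.968] len 0.0899 zmax 0.1187
((581.8153076171875, -19.001861572265625), (240.63833618164062, 233.46624755859375), 81.66289520263672) 0.1252352736009089
[0.674 0.007 0.137] [ 0.671 -0.015  0.134] [0.673 0.017 0.133] [ 0.672 -0.013  0.132] [0.674 0.019 0.131] [ 0.672 -0.015  0.129] [0.673 0.017 0.128] [0.675 0.011 0.128] [0.675 0.015 0.127] [ 0.698 -0.022  0.127] [ 0.693 -0.022  0.126] [0.672 0.005 0.126] [0.674 0.009 0.125] [ 0.695 -0.024  0.125] [0.674 0.013 0.125] [ 0.699 -0.023  0.125] [ 0.71  -0.04   0.124] [ 0.679 -0.015  0.124] [ 0.674 -0.021  0.124] [ 0.685 -0.018  0.124] [ 0.678 -0.022  0.123] [ 0.696 -0.024  0.123] [ 0.68  -0.018  0.123] [ 0.684 -0.02   0.122] [ 0.673 -0.023  0.121] [0.672 0.001 0.12 ] [ 0.707 -0.029  0.119] [ 0.673 -0.015  0.118] [ 0.71  -0.043  0.116] [ 0.709 -0.033  0.114] [ 0.71  -0.031  0.111] [ 0.709 -0.045  0.108] [ 0.71  -0.035  0.106] [ 0.71  -0.029  0.102] [ 0.709 -0.037  0.
[... 768 characters left out ...]
716 -0.03   0.061] [ 0.716 -0.032  0.06 ] [ 0.715 -0.04   0.057] [ 0.715 -0.028  0.055] [ 0.715 -0.03   0.054] [ 0.713 -0.05   0.053] [ 0.705 -0.014  0.052] [ 0.708 -0.008  0.051] [ 0.716 -0.03   0.051] [ 0.701 -0.006  0.05 ] [ 0.703 -0.01   0.049] [ 0.717 -0.028  0.049] [ 0.713 -0.05   0.047] [ 0.704 -0.018  0.046] [ 0.715 -0.032  0.045] [ 0.705 -0.012  0.045] [ 0.715 -0.036  0.044] [ 0.699 -0.004  0.042] [ 0.709 -0.039  0.032] 
collar 0.5362 -0.3547 0.02 124 0.034
collar 0.4227 -0.3448 0.02 117 0.037
collar 0.5421 -0.2901 0.02 131 0.033
collar 0.4746 -0.3841 0.0202 130 0.033
collar 0.4827 -0.3208 0.0211 133 0.034
collar 0.4868 -0.2495 0.0204 118 0.035
collar 0.4236 -0.2779 0.0197 125 0.033
```

```bash
python3 -m handwheel '[{"rot":[0,0,7.1],"travel":[0,0,0],"grip":0.056},{"rot":[0,0,7.1],"travel":[0,0,0],"grip":0.056},{"rot":[0,0,7.1],"travel":[0,0,0],"grip":0.056},{"rot":[0,0,7.1],"travel":[0,0,0],"grip":0.056},{"rot":[0,0,7.1],"travel":[0,0,0],"grip":0.056},{"rot":[0,0,7.1],"travel":[0,0,0],"grip":0.056},{"rot":[0,0,7.1],"travel":[0,0,0],"grip":0.056},{"rot":[0,0,7.1],"travel":[0,0,0],"grip":0.056},{"rot":[0,0,7.1],"travel":[0,0,0],"grip":0.056},{"rot":[0,0,7.1],"travel":[0,0,0],"grip":0.056},{"rot":[0,0,7.1],"travel":[0,0,0],"grip":0.056},{"rot":[0,0,0],"travel":[0,0,0],"grip":0.056}]' 40
cat >> h.py <<'E'
def go(target,yaw_deg=None,side="scene"):
    o=get_obs();R=Ro.from_euler('xyz',o["tcp_rot"]);d=R.inv().apply(np.array(target)-o["tool_pos"])
    s="t%.2f pos %s rpy %s F %s w %.3f | travel %s"%(o["time"],o["tool_pos"].round(4),np.degrees(o["tcp_rot"]).round(2),o["ft_force"].round(1),o["width"]*.0881,d.round(4))
    if yaw_deg is not None:
        # rotvec in tool frame to reach straight-down with yaw
        T=Ro.from_euler('xyz',[np.pi,0,np.radians(yaw_deg)]); s+=" rot %s"%np.degrees((R.inv()*T).as_rotvec()).round(2)
    print(s)
E
python3 -c "
from h import *
go([.570,.297,.21],-14.65)"
```

```text
time: 1.15
tool_pos: [0.2366, 0.4946, 0.2349]
tcp_rot: [3.133, 0.003, -0.259]
ft_force: [1.0, 0.8, -0.7]
width: 0.634
t1.15 pos [0.2366 0.4946 0.2349] rpy [179.53   0.2  -14.84] F [ 1.   0.8 -0.7] w 0.056 | travel [0.373  0.1055 0.0245] rot [ 0.47  0.2  -0.18]
```

```bash
python3 -m handwheel '[{"rot":[0.4,0.2,0],"travel":[0.027,0.0076,0.001],"grip":0.056},{"rot":[0,0,0],"travel":[0.027,0.0076,0.001],"grip":0.056},{"rot":[0,0,0],"travel":[0.027,0.0076,0.001],"grip":0.056},{"rot":[0,0,0],"travel":[0.027,0.0076,0.001],"grip":0.056},{"rot":[0,0,0],"travel":[0.027,0.0076,0.001],"grip":0.056},{"rot":[0,0,0],"travel":[0.027,0.0076,0.001],"grip":0.056},{"rot":[0,0,0],"travel":[0.027,0.0076,0.001],"grip":0.056},{"rot":[0,0,0],"travel":[0.027,0.0076,0.001],"grip":0.056},{"rot":[0,0,0],"travel":[0.027,0.0076,0.001],"grip":0.056},{"rot":[0,0,0],"travel":[0.027,0.0076,0.001],"grip":0.056},{"rot":[0,0,0],"travel":[0.027,0.0076,0.001],"grip":0.056},{"rot":[0,0,0],"travel":[0.027,0.0076,0.001],"grip":0.056},{"rot":[0,0,0],"travel":[0.027,0.0076,0.001],"grip":0.056},{"rot":[0,0,0],"travel":[0,0,0],"grip":0.056},{"rot":[0,0,0],"travel":[0,0,0],"grip":0.056}]'
python3 -c "
from h import *
go([.570,.297,.21],-14.65)
o=get_obs();p,d=camera('wrist');cv2.imwrite('pics/w1.png',p[:,:,::-1]);np.save('pics/w1.npy',d)
W=cloud('wrist',d,o);x,y,z=W.reshape(-1,3).T
for k in range(1):
  Q=W.reshape(-1,3)[(z>.095)&(z<.14)&(y>.2)&(y<.4)&(x>.45)&(x<.66)]
  print(len(Q));
  u=(Q[:,:2]-[.57,.297])@np.array([.967,-.253]);h=np.histogram(u,bins=np.arange(-.12,.1,.004));print(list(zip((h[1][:-1]*1000).round(),h[0])))
"

```

```text
time: 2.4
tool_pos: [0.5684, 0.3078, 0.2169]
tcp_rot: [3.137, 0.006, -0.194]
ft_force: [-0.3, -0.2, -0.1]
width: 0.633
t2.40 pos [0.5684 0.3078 0.2169] rpy [179.74   0.33 -11.1 ] F [-0.3 -0.2 -0.1] w 0.056 | travel [0.0037 0.0103 0.0069] rot [0.27 0.32 3.55]
6105
[(np.float64(-120.0), np.int64(0)), (np.float64(-116.0), np.int64(0)), (np.float64(-112.0), np.int64(0)), (np.float64(-108.0), np.int64(0)), (np.float64(-104.0), np.int64(0)), (np.float64(-100.0), np.int64(9)), (np.float64(-96.0), np.int64(315)), (np.float64(-92.0), np.int64(536)), (np.float64(-88.0), np.int64(577)), (np.float64(-84.0), np.int64(596)), (np.float64(-80.0), np.int64(762)), (np.float64(-76.0), np.int64(232)), (np.float64(-72.0), np.int64(0)), (np.float64(-68.0), np.int64(0)), (np.float64(-64.0), np.int64(0)), (np.float64(-60.0), np.int64(0)), (np.float64(-56.0), np.int64(0)), (np.float64(-52.0), np.int64(0)), (np.float64(-48.0), np.int64(0)), (np.float64(-44.0), np.int64(0)), (np.float64(-40.0), np.int64(0)), (np.float64(-36.0), np.int64(0)), (np.float64(-32.0), np.int64(0)), (np.float64(-28.0), np.int64(0)), (
[... 302 characters left out ...]
(228)), (np.float64(12.0), np.int64(0)), (np.float64(16.0), np.int64(0)), (np.float64(20.0), np.int64(0)), (np.float64(24.0), np.int64(0)), (np.float64(28.0), np.int64(0)), (np.float64(32.0), np.int64(0)), (np.float64(36.0), np.int64(0)), (np.float64(40.0), np.int64(0)), (np.float64(44.0), np.int64(0)), (np.float64(48.0), np.int64(0)), (np.float64(52.0), np.int64(0)), (np.float64(56.0), np.int64(0)), (np.float64(60.0), np.int64(0)), (np.float64(64.0), np.int64(0)), (np.float64(68.0), np.int64(0)), (np.float64(72.0), np.int64(0)), (np.float64(76.0), np.int64(0)), (np.float64(80.0), np.int64(0)), (np.float64(84.0), np.int64(0)), (np.float64(88.0), np.int64(0)), (np.float64(92.0), np.int64(0))]
```

View pics/w1.png

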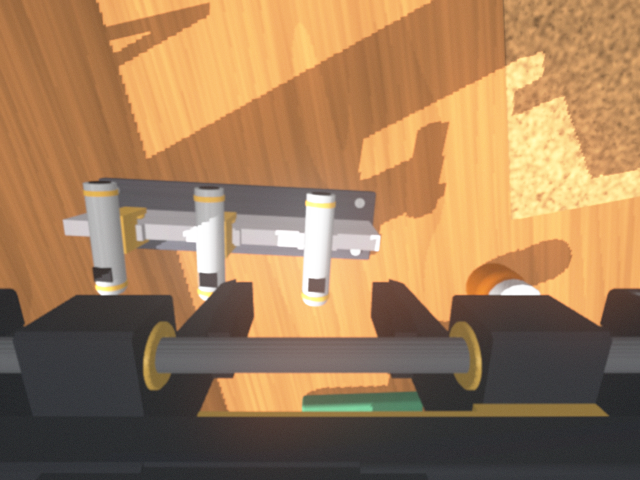

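```bash
python3 -m handwheel '[{"rot":[0,0.3,3.6],"travel":[0,0,0],"grip":0.056},{"rot":[0,0,0],"travel":[0,0,0],"grip":0.056}]'
python3 -c "
from h import *
o=get_obs();p,d=camera('wrist')
W=cloud('wrist',d,o);P=W.reshape(-1,3);x,y,z=P.T
for c in [(.570,.296),(.488,.317),(.409,.338)]:
  u=(P[:,:2]-c)@np.array([.967,-.253]);w=(P[:,:2]-c)@np.array([.253,.967])
  m=(abs(u)<.022)&(z>.098)&(z<.14)&(abs(w)<.06); Q=P[m]
  r=cv2.minAreaRect(Q[:,:2].astype(np.float32)*1000);print(r,np.percentile(Q[:,2],95))
go([.568,.2965,.088],-14.65)
"

```

```text
time: 2.62
tool_pos: [0.5667, 0.3087, 0.2167]
tcp_rot: [3.136, 0.001, -0.254]
ft_force: [0.2, -0.4, 0.4]
width: 0.637
((568.9073486328125, 296.747802734375), (91.38897705078125, 22.452024459838867), 76.31548309326172) 0.11589710332600495
((487.1348571777344, 319.82550048828125), (85.72786712646484, 22.345613479614258), 75.69281768798828) 0.11585525371915732
((407.0257568359375, 340.34442138671875), (84.78595733642578, 22.889726638793945), 76.38484191894531) 0.11586724097137172
t2.67 pos [0.5665 0.3089 0.2168] rpy [ 1.7969e+02  7.0000e-02 -1.4380e+01] F [0.8 0.4 0.4] w 0.056 | travel [0.0047 0.011  0.1289] rot [0.31 0.07 0.27]
```

```bash
python3 -m handwheel '[{"rot":[0,0,0.3],"travel":[0.0055,0.011,0],"grip":0.056},{"rot":[0,0,0],"travel":[0,0,0.02],"grip":0.056},{"rot":[0,0,0],"travel":[0,0,0.02],"grip":0.056},{"rot":[0,0,0],"travel":[0,0,0.02],"grip":0.056},{"rot":[0,0,0],"travel":[0,0,0.02],"grip":0.056},{"rot":[0,0,0],"travel":[0,0,0.015],"grip":0.056},{"rot":[0,0,0],"travel":[0,0,0],"grip":0.056},{"rot":[0,0,0],"travel":[0,0,0],"grip":0.056}]'
python3 -c "
from h import *
go([.5685,.2967,.088],-14)
"

```

```text
time: 3.33
tool_pos: [0.5668, 0.2948, 0.1222]
tcp_rot: [3.139, -0.003, -0.236]
ft_force: [0.5, 0.3, 0.1]
width: 0.639
t3.33 pos [0.5668 0.2948 0.1222] rpy [179.83  -0.18 -13.54] F [0.5 0.3 0.1] w 0.056 | travel [ 0.0011 -0.0023  0.0342] rot [ 0.17 -0.18  0.46]
```

```bash
python3 -m handwheel '[{"rot":[0,0,0.4],"travel":[0.0012,-0.002,0.012],"grip":0.056},{"rot":[0,0,0],"travel":[0,0,0.012],"grip":0.056},{"rot":[0,0,0],"travel":[0,0,0.01],"grip":0.056},{"rot":[0,0,0],"travel":[0,0,0],"grip":0.056}]'
python3 -c "
from h import *
go([.5685,.2967,.088],-14)
"

```

```text
time: 3.67
tool_pos: [0.57, 0.2967, 0.0896]
tcp_rot: [-3.141, -0.009, -0.242]
ft_force: [-0.3, -0.6, -0.6]
width: 0.637
t3.67 pos [0.57   0.2967 0.0896] rpy [-179.99   -0.5   -13.86] F [-0.3 -0.6 -0.6] w 0.056 | travel [-0.0015  0.0004  0.0016] rot [-0.02 -0.5   0.14]
```

```bash
python3 -m handwheel '[{"rot":[0,-0.5,0],"travel":[-0.0015,0,0],"grip":0.056},{"rot":[0,0,0],"travel":[0,0,0],"grip":0.01},{"rot":[0,0,0],"travel":[0,0,0],"grip":0.01},{"rot":[0,0,0],"travel":[0,0,0],"grip":0.01},{"rot":[0,0,0],"travel":[0,0,0],"grip":0.01},{"rot":[0,0,0],"travel":[0,0,0],"grip":0.01}]' 40
python3 -c "
from h import *
go([.5685,.2967,.088],-14)
"

```

```text
time: 4.17
tool_pos: [0.5695, 0.2976, 0.0919]
tcp_rot: [-3.139, -0.002, -0.241]
ft_force: [-0.6, -0.4, -0.2]
width: 0.28
t4.17 pos [0.5695 0.2976 0.0919] rpy [-1.7987e+02 -1.3000e-01 -1.3830e+01] F [-0.6 -0.4 -0.2] w 0.025 | travel [-0.0008  0.0011  0.0039] rot [-0.13 -0.13  0.17]
```

```bash
python3 -m handwheel '[{"rot":[0,0,0],"travel":[0,0,0.002],"grip":0.0},{"rot":[0,0,0],"travel":[0,0,0],"grip":0.0},{"rot":[0,0,0],"travel":[0,0,-0.006],"grip":0.0},{"rot":[0,0,0],"travel":[0,0,-0.008],"grip":0.0},{"rot":[0,0,0],"travel":[0,0,-0.010],"grip":0.0},{"rot":[0,0,0],"travel":[0,0,-0.010],"grip":0.0}]' 40
python3 -c "
from h import *
go([.5685,.2967,.21],-14)
"

```

```text
time: 4.67
tool_pos: [0.5688, 0.2978, 0.126]
tcp_rot: [-3.139, -0.0, -0.241]
ft_force: [-0.1, 1.2, 0.1]
width: 0.239
t4.67 pos [0.5688 0.2978 0.126 ] rpy [-1.7988e+02 -2.0000e-02 -1.3820e+01] F [-0.1  1.2  0.1] w 0.021 | travel [ 0.0001  0.001  -0.084 ] rot [-0.12 -0.02  0.18]
```

```bash
python3 -m handwheel '[{"rot":[0,0,0],"travel":[0,0,-0.02],"grip":0.0},{"rot":[0,0,0],"travel":[0,0,-0.02],"grip":0.0},{"rot":[0,0,0],"travel":[0,0,-0.02],"grip":0.0},{"rot":[0,0,0],"travel":[0,0,-0.02],"grip":0.0},{"rot":[0,0,0],"travel":[0,0,-0.01],"grip":0.0},{"rot":[0,0,0],"travel":[0,0,0],"grip":0.0},{"rot":[0,0,0],"travel":[0,0,0],"grip":0.0}]' 40
python3 -c "
from h import *
go([.632,.0347,.215],-14)
p,d=camera('side');crop(p,130,60,390,320,3,'pics/s2.png')
o=get_obs();p,d=camera('wrist');cv2.imwrite('pics/w2.png',p[:,:,::-1])
"

```

```text
time: 5.25
tool_pos: [0.5689, 0.2967, 0.2299]
tcp_rot: [-3.137, -0.008, -0.242]
ft_force: [-0.8, -0.3, -1.3]
width: 0.238
t5.25 pos [0.5689 0.2967 0.2299] rpy [-179.73   -0.48  -13.85] F [-0.8 -0.3 -1.3] w 0.021 | travel [0.1239 0.2394 0.0148] rot [-0.28 -0.48  0.15]
```

View pics/s2.png

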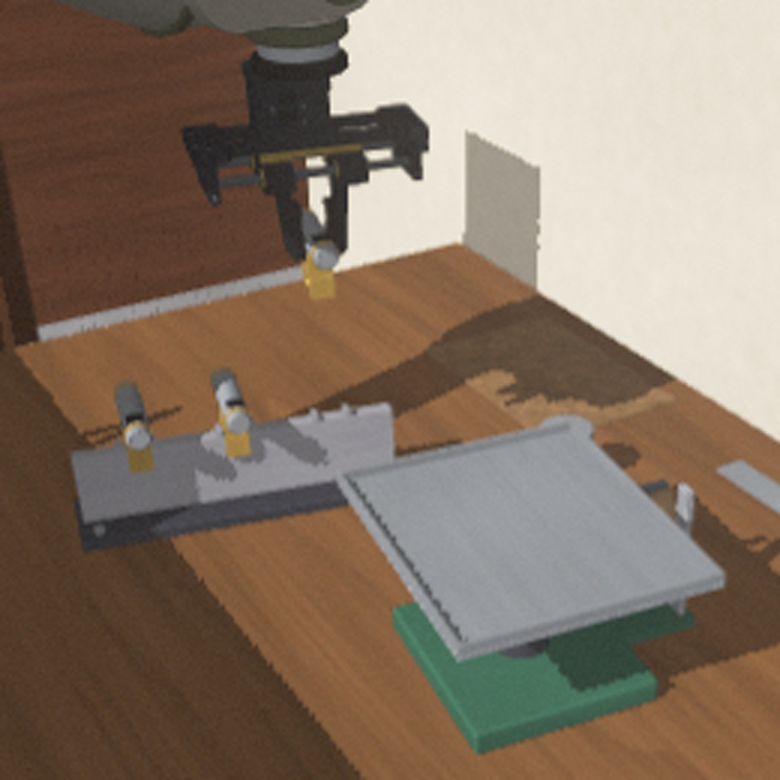

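View pics/w2.png

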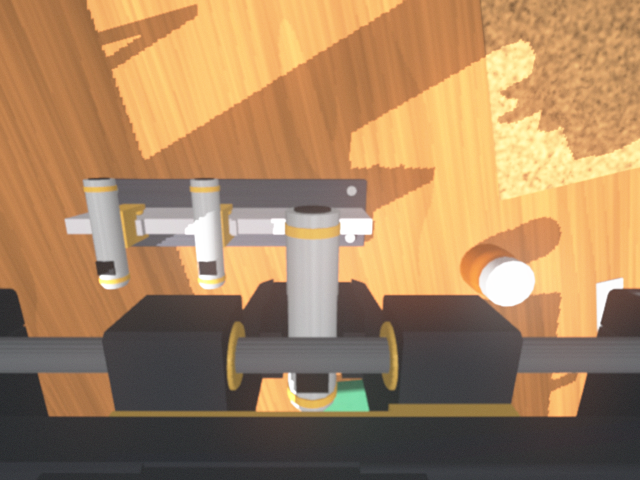

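The whistle is off the rail and held level (middle of the wrist view). Now moving it to the pan.

```bash
python3 -m handwheel '[{"rot":[0,0,0],"travel":[0.0103,0.02,0],"grip":0.0},{"rot":[0,0,0],"travel":[0.0103,0.02,0],"grip":0.0},{"rot":[0,0,0],"travel":[0.0103,0.02,0],"grip":0.0},{"rot":[0,0,0],"travel":[0.0103,0.02,0],"grip":0.0},{"rot":[0,0,0],"travel":[0.0103,0.02,0],"grip":0.0},{"rot":[0,0,0],"travel":[0.0103,0.02,0],"grip":0.0},{"rot":[0,0,0],"travel":[0.0103,0.02,0],"grip":0.0},{"rot":[0,0,0],"travel":[0.0103,0.02,0],"grip":0.0},{"rot":[0,0,0],"travel":[0.0103,0.02,0],"grip":0.0},{"rot":[0,0,0],"travel":[0.0103,0.02,0],"grip":0.0},{"rot":[0,0,0],"travel":[0.0103,0.02,0],"grip":0.0},{"rot":[0,0,0],"travel":[0.0103,0.02,0],"grip":0.0},{"rot":[0,0,0],"travel":[0,0,0],"grip":0.0}]' 
python3 -c "
from h import *
go([.632,.0347,.16],-11)
"

```

```text
time: 6.43
tool_pos: [0.6289, 0.0227, 0.2133]
tcp_rot: [3.138, 0.02, -0.238]
ft_force: [0.4, 0.3, -0.7]
width: 0.238
t6.43 pos [0.6289 0.0227 0.2133] rpy [179.78   1.12 -13.64] F [ 0.4  0.3 -0.7] w 0.021 | travel [ 0.0012 -0.0126  0.0533] rot [ 0.19  1.13 -2.64]
```

```bash
python3 -m handwheel '[{"rot":[0.2,1.1,0],"travel":[0.0012,-0.0126,0],"grip":0.0},{"rot":[0,0,0],"travel":[0,0,0.014],"grip":0.0},{"rot":[0,0,0],"travel":[0,0,0.014],"grip":0.0},{"rot":[0,0,0],"travel":[0,0,0.01],"grip":0.0},{"rot":[0,0,0],"travel":[0,0,0],"grip":0.0},{"rot":[0,0,0],"travel":[0,0,0],"grip":0.0}]' 
python3 -c "
from h import *
go([.632,.0347,.150],-14)
"

```

```text
time: 6.93
tool_pos: [0.6323, 0.0416, 0.1704]
tcp_rot: [-3.14, 0.002, -0.237]
ft_force: [-0.9, -0.1, -0.8]
width: 0.236
t6.93 pos [0.6323 0.0416 0.1704] rpy [-1.799e+02  1.000e-01 -1.358e+01] F [-0.9 -0.1 -0.8] w 0.021 | travel [0.0014 0.0068 0.0204] rot [-0.1   0.1   0.42]
```

```bash
python3 -m handwheel '[{"rot":[0,0,0],"travel":[0.001,0.006,0.003],"grip":0.0},{"rot":[0,0,0],"travel":[0,0,0.007],"grip":0.0},{"rot":[0,0,0],"travel":[0,0,0.007],"grip":0.0},{"rot":[0,0,0],"travel":[0,0,0.005],"grip":0.0},{"rot":[0,0,0],"travel":[0,0,0],"grip":0.0},{"rot":[0,0,0],"travel":[0,0,0],"grip":0.0}]' 
python3 -c "
from h import *
go([.632,.0347,.148],-14)
p,d=camera('side');crop(p,200,150,440,330,3,'pics/s3.png')
"

```

```text
time: 7.43
tool_pos: [0.6323, 0.0374, 0.148]
tcp_rot: [-3.139, -0.002, -0.235]
ft_force: [0.7, -0.3, 0.0]
width: 0.237
t7.43 pos [0.6323 0.0374 0.148 ] rpy [-1.7984e+02 -1.0000e-01 -1.3460e+01] F [ 0.7 -0.3  0. ] w 0.021 | travel [ 0.0004  0.0027 -0.    ] rot [-0.16 -0.1   0.54]
```

View pics/s3.png

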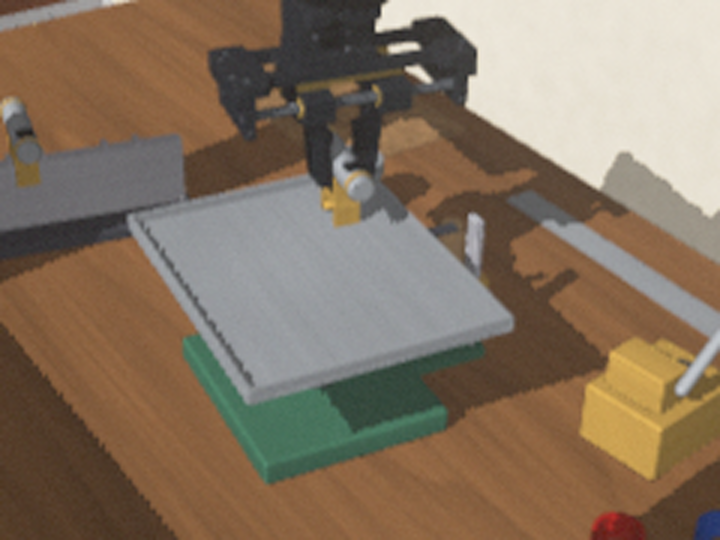

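The whistle stands on the pan and the wrist load is gone. Releasing.

```bash
python3 -m handwheel '[{"rot":[0,0,0],"travel":[0,0,0],"grip":0.038},{"rot":[0,0,0],"travel":[0,0,0],"grip":0.038},{"rot":[0,0,0],"travel":[0,0,0],"grip":0.038},{"rot":[0,0,0],"travel":[0,0,0],"grip":0.038},{"rot":[0,0,0],"travel":[0,0,-0.015],"grip":0.038},{"rot":[0,0,0],"travel":[0,0,-0.02],"grip":0.038},{"rot":[0,0,0],"travel":[0,0,-0.02],"grip":0.038},{"rot":[0,0,0],"travel":[0,0,-0.015],"grip":0.038},{"rot":[0,0,0],"travel":[0,0,-0.01],"grip":0.056},{"rot":[0,0,0],"travel":[0,0,0],"grip":0.056}]' 
python3 -c "
from h import *
go([.487,.318,.22],-14)
p,d=camera('side');crop(p,200,150,440,330,3,'pics/s4.png')
"

```

```text
time: 8.32
tool_pos: [0.6322, 0.0369, 0.2325]
tcp_rot: [-3.139, -0.003, -0.236]
ft_force: [-0.2, 0.5, 0.3]
width: 0.556
t8.32 pos [0.6322 0.0369 0.2325] rpy [-1.7985e+02 -1.6000e-01 -1.3490e+01] F [-0.2  0.5  0.3] w 0.049 | travel [-0.2068 -0.2394  0.0126] rot [-0.15 -0.16  0.51]
```

View pics/s4.png

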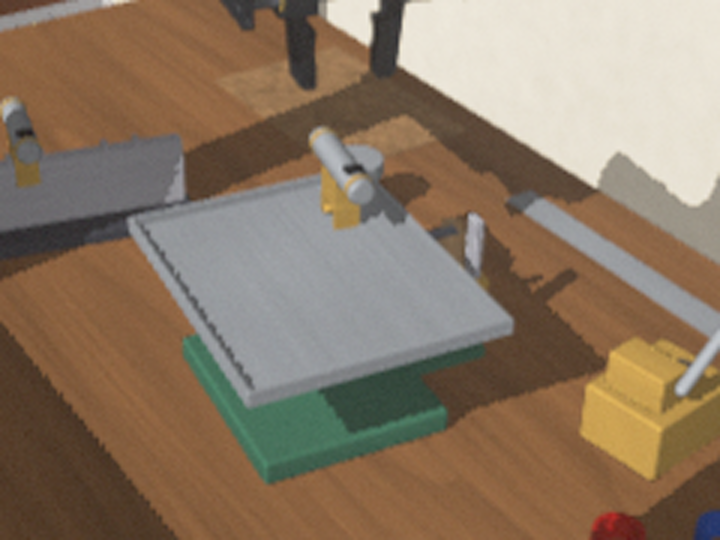

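The whistle stands upright in the pan. Next is the middle whistle.

```bash
python3 -m handwheel '[{"rot":[0,0,0],"travel":[-0.017,-0.02,0],"grip":0.056},{"rot":[0,0,0],"travel":[-0.017,-0.02,0],"grip":0.056},{"rot":[0,0,0],"travel":[-0.017,-0.02,0],"grip":0.056},{"rot":[0,0,0],"travel":[-0.017,-0.02,0],"grip":0.056},{"rot":[0,0,0],"travel":[-0.017,-0.02,0],"grip":0.056},{"rot":[0,0,0],"travel":[-0.017,-0.02,0],"grip":0.056},{"rot":[0,0,0],"travel":[-0.017,-0.02,0],"grip":0.056},{"rot":[0,0,0],"travel":[-0.017,-0.02,0],"grip":0.056},{"rot":[0,0,0],"travel":[-0.017,-0.02,0],"grip":0.056},{"rot":[0,0,0],"travel":[-0.017,-0.02,0],"grip":0.056},{"rot":[0,0,0],"travel":[-0.017,-0.02,0],"grip":0.056},{"rot":[0,0,0],"travel":[0,0,0],"grip":0.056},{"rot":[0,0,0],"travel":[0,0,0],"grip":0.056}]' 
python3 -c "
from h import *
go([.487,.318,.12],-14)
o=get_obs();p,d=camera('wrist')
W=cloud('wrist',d,o);P=W.reshape(-1,3);x,y,z=P.T
for c in [(.488,.317),(.409,.338)]:
  u=(P[:,:2]-c)@np.array([.967,-.253]);w=(P[:,:2]-c)@np.array([.253,.967])
  m=(abs(u)<.022)&(z>.098)&(z<.14)&(abs(w)<.06); Q=P[m]
  r=cv2.minAreaRect(Q[:,:2].astype(np.float32)*1000);print(r,np.percentile(Q[:,2],95))
"

```

```text
time: 9.45
tool_pos: [0.4919, 0.3039, 0.218]
tcp_rot: [3.136, 0.016, -0.239]
ft_force: [-0.1, -0.2, 0.9]
width: 0.635
t9.45 pos [0.4919 0.3039 0.218 ] rpy [179.69   0.9  -13.7 ] F [-0.1 -0.2  0.9] w 0.056 | travel [-0.0065 -0.0131  0.0981] rot [0.31 0.9  0.3 ]
((485.6769714355469, 317.4032897949219), (91.10635375976562, 22.87950897216797), 75.91903686523438) 0.11588338589072722
((405.7602233886719, 337.2079162597656), (91.17476654052734, 22.62204360961914), 75.94257354736328) 0.11586662384098823
```

```bash
python3 -m handwheel '[{"rot":[0.3,0.9,0.2],"travel":[-0.007,-0.0125,0],"grip":0.056},{"rot":[0,0,0],"travel":[0,0,0.02],"grip":0.056},{"rot":[0,0,0],"travel":[0,0,0.02],"grip":0.056},{"rot":[0,0,0],"travel":[0,0,0.02],"grip":0.056},{"rot":[0,0,0],"travel":[0,0,0.02],"grip":0.056},{"rot":[0,0,0],"travel":[0,0,0],"grip":0.056},{"rot":[0,0,0],"travel":[0,0,0],"grip":0.056}]'
python3 -c "
from h import *
go([.4862,.3175,.089],-14)
"

```

```text
time: 10.08
tool_pos: [0.492, 0.3115, 0.1337]
tcp_rot: [3.141, -0.001, -0.251]
ft_force: [-0.9, -1.0, -0.0]
width: 0.63
t10.08 pos [0.492  0.3115 0.1337] rpy [ 1.7995e+02 -6.0000e-02 -1.4400e+01] F [-0.9 -1.  -0. ] w 0.055 | travel [-0.0072 -0.0044  0.0447] rot [ 0.05 -0.06 -0.4 ]
```

```bash
python3 -m handwheel '[{"rot":[0,0,-0.4],"travel":[-0.0072,-0.0044,0.002],"grip":0.056},{"rot":[0,0,0],"travel":[0,0,0.014],"grip":0.056},{"rot":[0,0,0],"travel":[0,0,0.014],"grip":0.056},{"rot":[0,0,0],"travel":[0,0,0.012],"grip":0.056},{"rot":[0,0,0],"travel":[0,0,0],"grip":0.056}]'
python3 -c "
from h import *
go([.4862,.3175,.089],-14)
"

```

```text
time: 10.5
tool_pos: [0.4884, 0.3181, 0.0957]
tcp_rot: [-3.137, -0.008, -0.246]
ft_force: [-0.0, 0.1, -0.8]
width: 0.636
t10.50 pos [0.4884 0.3181 0.0957] rpy [-179.74   -0.49  -14.07] F [-0.   0.1 -0.8] w 0.056 | travel [-0.002   0.0012  0.0067] rot [-0.26 -0.49 -0.07]
```

```bash
python3 -m handwheel '[{"rot":[-0.2,-0.5,0],"travel":[-0.002,0.001,0.006],"grip":0.056},{"rot":[0,0,0],"travel":[0,0,0.001],"grip":0.05},{"rot":[0,0,0],"travel":[0,0,0],"grip":0.0},{"rot":[0,0,0],"travel":[0,0,0],"grip":0.0},{"rot":[0,0,0],"travel":[0,0,0],"grip":0.0},{"rot":[0,0,0],"travel":[0,0,0],"grip":0.0},{"rot":[0,0,0],"travel":[0,0,0],"grip":0.0},{"rot":[0,0,0],"travel":[0,0,0],"grip":0.0}]' 40
python3 -c "
from h import *
go([.4862,.3175,.089],-14)
"

```

```text
time: 11.17
tool_pos: [0.4876, 0.3188, 0.0934]
tcp_rot: [-3.136, -0.005, -0.245]
ft_force: [-0.0, -0.4, -0.8]
width: 0.237
t11.17 pos [0.4876 0.3188 0.0934] rpy [-179.69   -0.3   -14.04] F [-0.  -0.4 -0.8] w 0.021 | travel [-0.001   0.0016  0.0044] rot [-0.31 -0.3  -0.03]
```

```bash
python3 -m handwheel '[{"rot":[0,0,0],"travel":[0,0,-0.006],"grip":0.0},{"rot":[0,0,0],"travel":[0,0,-0.008],"grip":0.0},{"rot":[0,0,0],"travel":[0,0,-0.01],"grip":0.0},{"rot":[0,0,0],"travel":[0,0,-0.015],"grip":0.0},{"rot":[0,0,0],"travel":[0,0,-0.02],"grip":0.0},{"rot":[0,0,0],"travel":[0,0,-0.02],"grip":0.0},{"rot":[0,0,0],"travel":[0,0,-0.02],"grip":0.0},{"rot":[0,0,0],"travel":[0,0,-0.015],"grip":0.0},{"rot":[0,0,0],"travel":[0,0,-0.01],"grip":0.0},{"rot":[0,0,0],"travel":[0,0,0],"grip":0.0},{"rot":[0,0,0],"travel":[0,0,0],"grip":0.0}]' 40
python3 -c "
from h import *
go([.577,.0374,.23],-14)
p,d=camera('side');crop(p,130,60,390,320,3,'pics/s5.png')
"

```

```text
time: 12.08
tool_pos: [0.4861, 0.3172, 0.2323]
tcp_rot: [-3.135, -0.01, -0.245]
ft_force: [0.4, 0.5, -1.0]
width: 0.237
t12.08 pos [0.4861 0.3172 0.2323] rpy [-179.65   -0.55  -14.06] F [ 0.4  0.5 -1. ] w 0.021 | travel [0.1561 0.2493 0.0023] rot [-0.35 -0.55 -0.06]
```

View pics/s5.png

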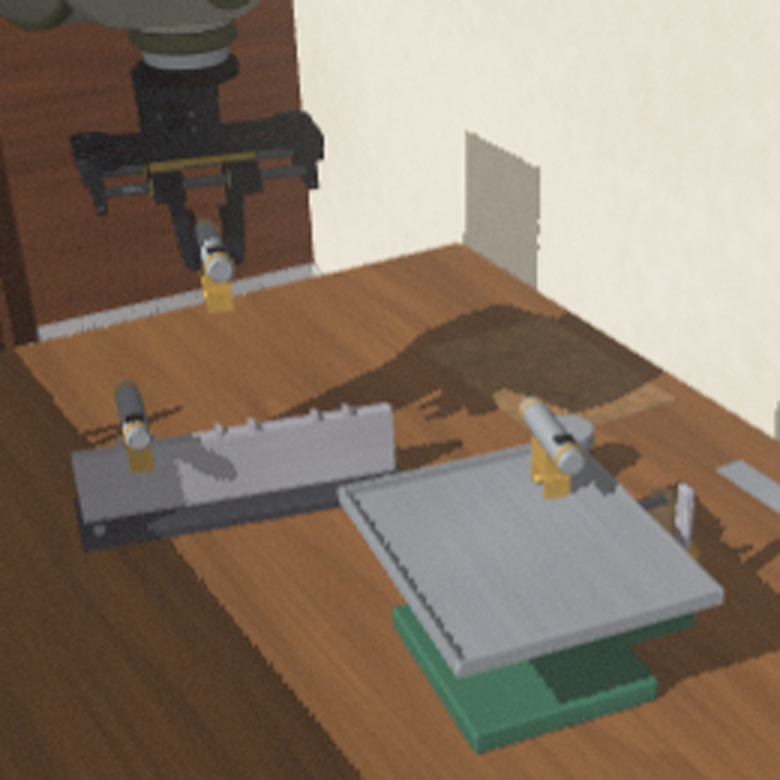

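```bash
python3 -m handwheel '[{"rot":[0,0,0],"travel":[0.0127,0.0195,-0.001],"grip":0.0},{"rot":[0,0,0],"travel":[0.0127,0.0195,-0.001],"grip":0.0},{"rot":[0,0,0],"travel":[0.0127,0.0195,-0.001],"grip":0.0},{"rot":[0,0,0],"travel":[0.0127,0.0195,-0.001],"grip":0.0},{"rot":[0,0,0],"travel":[0.0127,0.0195,-0.001],"grip":0.0},{"rot":[0,0,0],"travel":[0.0127,0.0195,-0.001],"grip":0.0},{"rot":[0,0,0],"travel":[0.0127,0.0195,-0.001],"grip":0.0},{"rot":[0,0,0],"travel":[0.0127,0.0195,-0.001],"grip":0.0},{"rot":[0,0,0],"travel":[0.0127,0.0195,-0.001],"grip":0.0},{"rot":[0,0,0],"travel":[0.0127,0.0195,-0.001],"grip":0.0},{"rot":[0,0,0],"travel":[0.0127,0.0195,-0.001],"grip":0.0},{"rot":[0,0,0],"travel":[0.0127,0.0195,-0.001],"grip":0.0},{"rot":[0,0,0],"travel":[0,0,0],"grip":0.0},{"rot":[0,0,0],"travel":[0,0,0],"grip":0.0}]' 40
python3 -c "
from h import *
go([.577,.0424,.17],-14)
"

```

```text
time: 13.3
tool_pos: [0.5759, 0.04, 0.2329]
tcp_rot: [3.14, 0.013, -0.243]
ft_force: [0.6, 0.6, -1.3]
width: 0.239
t13.30 pos [0.5759 0.04   0.2329] rpy [179.88   0.73 -13.94] F [ 0.6  0.6 -1.3] w 0.021 | travel [ 0.0012 -0.0027  0.0629] rot [0.12 0.73 0.06]
```

```bash
python3 -m handwheel '[{"rot":[0.1,0.7,0],"travel":[0.001,-0.0025,0.01],"grip":0.0},{"rot":[0,0,0],"travel":[0,0,0.02],"grip":0.0},{"rot":[0,0,0],"travel":[0,0,0.02],"grip":0.0},{"rot":[0,0,0],"travel":[0,0,0.012],"grip":0.0},{"rot":[0,0,0],"travel":[0,0,0.005],"grip":0.0},{"rot":[0,0,0],"travel":[0,0,0],"grip":0.0},{"rot":[0,0,0],"travel":[0,0,0],"grip":0.0}]' 
python3 -c "
from h import *
go([.577,.0424,.137],-14)
"

```

```text
time: 13.88
tool_pos: [0.5748, 0.0468, 0.1614]
tcp_rot: [3.141, 0.005, -0.24]
ft_force: [1.6, -0.1, -0.5]
width: 0.239
t13.88 pos [0.5748 0.0468 0.1614] rpy [179.98   0.27 -13.76] F [ 1.6 -0.1 -0.5] w 0.021 | travel [0.0033 0.0037 0.0244] rot [0.02 0.27 0.24]
```

```bash
python3 -m handwheel '[{"rot":[0,0,0],"travel":[0.003,0.004,0.005],"grip":0.0},{"rot":[0,0,0],"travel":[0,0,0.007],"grip":0.0},{"rot":[0,0,0],"travel":[0,0,0.007],"grip":0.0},{"rot":[0,0,0],"travel":[0,0,0.004],"grip":0.0},{"rot":[0,0,0],"travel":[0,0,0],"grip":0.0},{"rot":[0,0,0],"travel":[0,0,0],"grip":0.0}]' 
python3 -c "
from h import *
go([.577,.0424,.137],-14)
"

```

```text
time: 14.38
tool_pos: [0.5778, 0.0421, 0.1385]
tcp_rot: [-3.141, 0.0, -0.24]
ft_force: [0.1, -0.8, 0.0]
width: 0.236
t14.38 pos [0.5778 0.0421 0.1385] rpy [-1.7999e+02  2.0000e-02 -1.3720e+01] F [ 0.1 -0.8  0. ] w 0.021 | travel [-0.0009 -0.0001  0.0015] rot [-0.01  0.02  0.28]
```

```bash
python3 -m handwheel '[{"rot":[0,0,0],"travel":[0,0,0.001],"grip":0.036},{"rot":[0,0,0],"travel":[0,0,0],"grip":0.036},{"rot":[0,0,0],"travel":[0,0,0],"grip":0.036},{"rot":[0,0,0],"travel":[0,0,0],"grip":0.036},{"rot":[0,0,0],"travel":[0,0,-0.015],"grip":0.036},{"rot":[0,0,0],"travel":[0,0,-0.02],"grip":0.036},{"rot":[0,0,0],"travel":[0,0,-0.02],"grip":0.036},{"rot":[0,0,0],"travel":[0,0,-0.02],"grip":0.036},{"rot":[0,0,0],"travel":[0,0,-0.015],"grip":0.056},{"rot":[0,0,0],"travel":[0,0,0],"grip":0.056}]' 
python3 -c "
from h import *
go([.406,.337,.22],-14)
p,d=camera('side');crop(p,200,150,440,330,3,'pics/s6.png')
"

```

```text
time: 15.22
tool_pos: [0.5778, 0.0421, 0.232]
tcp_rot: [-3.141, -0.0, -0.24]
ft_force: [-0.0, -0.2, 0.5]
width: 0.538
t15.22 pos [0.5778 0.0421 0.232 ] rpy [-179.99   -0.    -13.73] F [-0.  -0.2  0.5] w 0.047 | travel [-0.2368 -0.2457  0.0121] rot [-0.01 -0.    0.27]
```

View pics/s6.png

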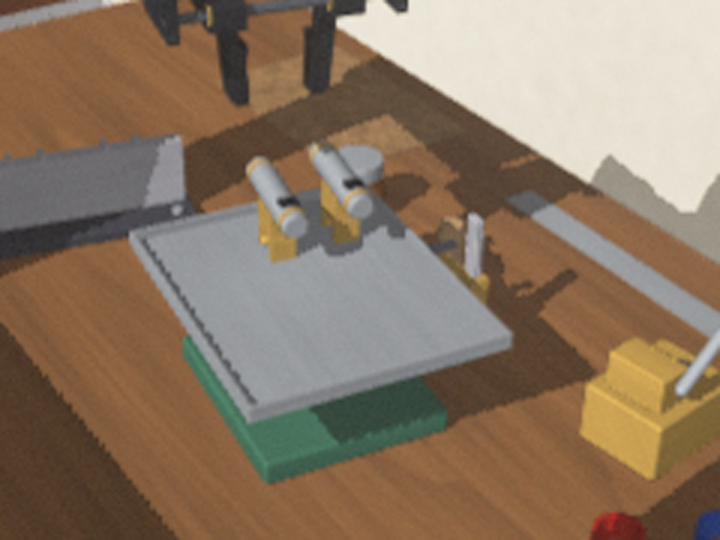

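Two whistles now stand in the pan. The third is next.

```bash
python3 -m handwheel '[{"rot":[0,0,0],"travel":[-0.0195,-0.0205,0],"grip":0.056},{"rot":[0,0,0],"travel":[-0.0195,-0.0205,0],"grip":0.056},{"rot":[0,0,0],"travel":[-0.0195,-0.0205,0],"grip":0.056},{"rot":[0,0,0],"travel":[-0.0195,-0.0205,0],"grip":0.056},{"rot":[0,0,0],"travel":[-0.0195,-0.0205,0],"grip":0.056},{"rot":[0,0,0],"travel":[-0.0195,-0.0205,0],"grip":0.056},{"rot":[0,0,0],"travel":[-0.0195,-0.0205,0],"grip":0.056},{"rot":[0,0,0],"travel":[-0.0195,-0.0205,0],"grip":0.056},{"rot":[0,0,0],"travel":[-0.0195,-0.0205,0],"grip":0.056},{"rot":[0,0,0],"travel":[-0.0195,-0.0205,0],"grip":0.056},{"rot":[0,0,0],"travel":[-0.0195,-0.0205,0],"grip":0.056},{"rot":[0,0,0],"travel":[-0.0195,-0.0205,0],"grip":0.056},{"rot":[0,0,0],"travel":[0,0,0],"grip":0.056},{"rot":[0,0,0],"travel":[0,0,0],"grip":0.056}]' 
python3 -c "
from h import *
go([.4065,.3372,.089],-14)
o=get_obs();p,d=camera('wrist')
W=cloud('wrist',d,o);P=W.reshape(-1,3);x,y,z=P.T
for c in [(.407,.338)]:
  u=(P[:,:2]-c)@np.array([.967,-.253]);w=(P[:,:2]-c)@np.array([.253,.967])
  m=(abs(u)<.022)&(z>.098)&(z<.14)&(abs(w)<.06); Q=P[m]
  r=cv2.minAreaRect(Q[:,:2].astype(np.float32)*1000);print(r,np.percentile(Q[:,2],95))
"

```

```text
time: 16.43
tool_pos: [0.3954, 0.3471, 0.2132]
tcp_rot: [3.129, 0.023, -0.243]
ft_force: [-0.2, -0.6, -0.7]
width: 0.639
t16.43 pos [0.3954 0.3471 0.2132] rpy [179.3    1.34 -13.95] F [-0.2 -0.6 -0.7] w 0.056 | travel [0.016  0.0055 0.1239] rot [0.7  1.34 0.06]
((404.761474609375, 337.47222900390625), (91.64701843261719, 22.567546844482422), 76.12804412841797) 0.11583708447473152
```

```bash
python3 -m handwheel '[{"rot":[0.7,1.3,0],"travel":[0.012,0.007,0],"grip":0.056},{"rot":[0,0,0],"travel":[0,0,0.02],"grip":0.056},{"rot":[0,0,0],"travel":[0,0,0.02],"grip":0.056},{"rot":[0,0,0],"travel":[0,0,0.02],"grip":0.056},{"rot":[0,0,0],"travel":[0,0,0.02],"grip":0.056},{"rot":[0,0,0],"travel":[0,0,0],"grip":0.056},{"rot":[0,0,0],"travel":[0,0,0],"grip":0.056}]'
python3 -c "
from h import *
go([.4055,.3372,.089],-14)
"

```

```text
time: 17.07
tool_pos: [0.4098, 0.33, 0.128]
tcp_rot: [3.14, 0.0, -0.252]
ft_force: [0.2, 0.7, 0.4]
width: 0.633
t17.07 pos [0.4098 0.33   0.128 ] rpy [179.93   0.   -14.45] F [0.2 0.7 0.4] w 0.056 | travel [-0.0059 -0.006   0.039 ] rot [ 0.07  0.   -0.45]
```

```bash
python3 -m handwheel '[{"rot":[0,0,-0.4],"travel":[-0.006,-0.006,0.002],"grip":0.056},{"rot":[0,0,0],"travel":[0,0,0.014],"grip":0.056},{"rot":[0,0,0],"travel":[0,0,0.012],"grip":0.056},{"rot":[0,0,0],"travel":[0,0,0.008],"grip":0.056},{"rot":[0,0,0],"travel":[0,0,0],"grip":0.056}]'
python3 -c "
from h import *
go([.4055,.3372,.088],-14)
"

```

```text
time: 17.48
tool_pos: [0.4078, 0.3385, 0.0952]
tcp_rot: [-3.137, -0.006, -0.247]
ft_force: [-0.6, 0.4, -0.1]
width: 0.637
t17.48 pos [0.4078 0.3385 0.0952] rpy [-179.75   -0.35  -14.12] F [-0.6  0.4 -0.1] w 0.056 | travel [-0.002   0.0019  0.0072] rot [-0.25 -0.35 -0.12]
```

```bash
python3 -m handwheel '[{"rot":[-0.2,-0.3,0],"travel":[-0.002,0.0015,0.006],"grip":0.056},{"rot":[0,0,0],"travel":[0,0,0.001],"grip":0.05},{"rot":[0,0,0],"travel":[0,0,0.001],"grip":0.0},{"rot":[0,0,0],"travel":[0,0,0],"grip":0.0},{"rot":[0,0,0],"travel":[0,0,0],"grip":0.0},{"rot":[0,0,0],"travel":[0,0,0],"grip":0.0},{"rot":[0,0,0],"travel":[0,0,0],"grip":0.0},{"rot":[0,0,0],"travel":[0,0,0],"grip":0.0}]' 40
python3 -c "
from h import *
go([.4055,.3372,.088],-14)
"
python3 -m handwheel '[{"rot":[0,0,0],"travel":[0,0,-0.006],"grip":0.0},{"rot":[0,0,0],"travel":[0,0,-0.008],"grip":0.0},{"rot":[0,0,0],"travel":[0,0,-0.01],"grip":0.0},{"rot":[0,0,0],"travel":[0,0,-0.015],"grip":0.0},{"rot":[0,0,0],"travel":[0,0,-0.02],"grip":0.0},{"rot":[0,0,0],"travel":[0,0,-0.02],"grip":0.0},{"rot":[0,0,0],"travel":[0,0,-0.02],"grip":0.0},{"rot":[0,0,0],"travel":[0,0,-0.015],"grip":0.0},{"rot":[0,0,0],"travel":[0,0,-0.01],"grip":0.0},{"rot":[0,0,0],"travel":[0,0,0],"grip":0.0},{"rot":[0,0,0],"travel":[0,0,0],"grip":0.0}]' 40
python3 -c "
from h import *
go([.522,.053,.23],-14)
p,d=camera('side');crop(p,130,60,390,320,3,'pics/s7.png')
"

```

```text
time: 18.15
tool_pos: [0.4064, 0.3385, 0.0896]
tcp_rot: [-3.138, -0.004, -0.246]
ft_force: [-1.0, 0.0, -1.6]
width: 0.235
t18.15 pos [0.4064 0.3385 0.0896] rpy [-179.78   -0.24  -14.09] F [-1.   0.  -1.6] w 0.021 | travel [-0.0006  0.0015  0.0016] rot [-0.22 -0.24 -0.09]
time: 19.07
tool_pos: [0.4048, 0.3371, 0.2262]
tcp_rot: [-3.138, -0.006, -0.246]
ft_force: [0.1, -0.3, -1.6]
width: 0.235
t19.07 pos [0.4048 0.3371 0.2262] rpy [-179.79   -0.36  -14.1 ] F [ 0.1 -0.3 -1.6] w 0.021 | travel [ 0.1829  0.247  -0.0036] rot [-0.21 -0.36 -0.1 ]
```

View pics/s7.png

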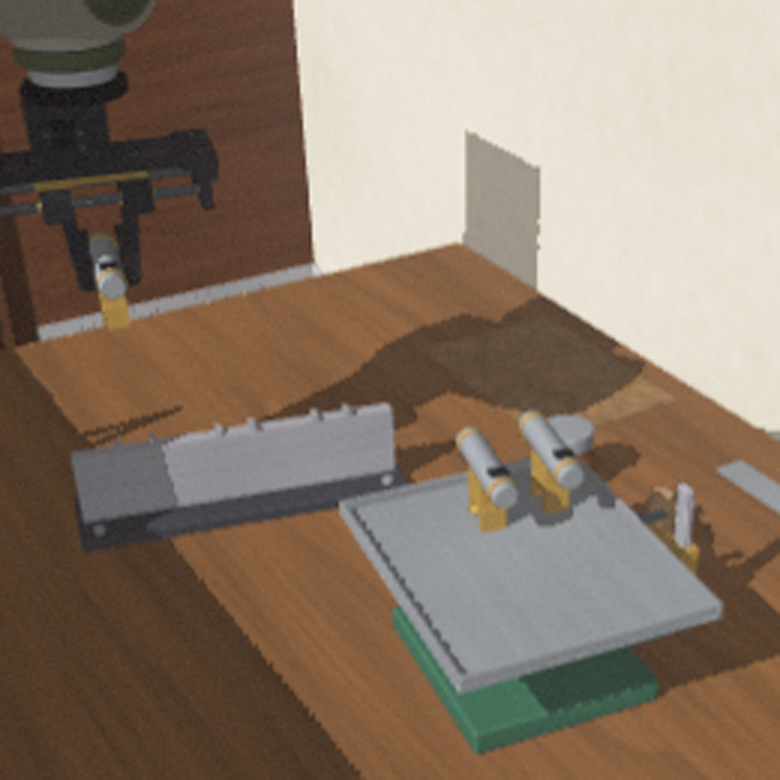

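```bash
python3 -m handwheel '[{"rot":[0,0,0],"travel":[0.0148,0.0198,-0.001],"grip":0.0},{"rot":[0,0,0],"travel":[0.0148,0.0198,-0.001],"grip":0.0},{"rot":[0,0,0],"travel":[0.0148,0.0198,-0.001],"grip":0.0},{"rot":[0,0,0],"travel":[0.0148,0.0198,-0.001],"grip":0.0},{"rot":[0,0,0],"travel":[0.0148,0.0198,-0.001],"grip":0.0},{"rot":[0,0,0],"travel":[0.0148,0.0198,-0.001],"grip":0.0},{"rot":[0,0,0],"travel":[0.0148,0.0198,-0.001],"grip":0.0},{"rot":[0,0,0],"travel":[0.0148,0.0198,-0.001],"grip":0.0},{"rot":[0,0,0],"travel":[0.0148,0.0198,-0.001],"grip":0.0},{"rot":[0,0,0],"travel":[0.0148,0.0198,-0.001],"grip":0.0},{"rot":[0,0,0],"travel":[0.0148,0.0198,-0.001],"grip":0.0},{"rot":[0,0,0],"travel":[0.0148,0.0198,-0.001],"grip":0.0},{"rot":[0,0,0],"travel":[0,0,0],"grip":0.0},{"rot":[0,0,0],"travel":[0,0,0],"grip":0.0}]' 40
python3 -c "
from h import *
go([.522,.051,.15],-14)
"

```

```text
time: 20.28
tool_pos: [0.519, 0.0497, 0.2264]
tcp_rot: [3.136, 0.017, -0.244]
ft_force: [-0.3, 0.2, -0.9]
width: 0.234
t20.28 pos [0.519  0.0497 0.2264] rpy [179.71   0.95 -13.97] F [-0.3  0.2 -0.9] w 0.021 | travel [ 0.0039 -0.0024  0.0763] rot [0.29 0.95 0.04]
```

```bash
python3 -m handwheel '[{"rot":[0.3,0.9,0],"travel":[0.002,0,0.01],"grip":0.0},{"rot":[0,0,0],"travel":[0,0,0.02],"grip":0.0},{"rot":[0,0,0],"travel":[0,0,0.02],"grip":0.0},{"rot":[0,0,0],"travel":[0,0,0.018],"grip":0.0},{"rot":[0,0,0],"travel":[0,0,0.01],"grip":0.0},{"rot":[0,0,0],"travel":[0,0,0],"grip":0.0},{"rot":[0,0,0],"travel":[0,0,0],"grip":0.0}]' 
python3 -c "
from h import *
go([.522,.051,.120],-14)
"

```

```text
time: 20.87
tool_pos: [0.5171, 0.0542, 0.1429]
tcp_rot: [-3.141, 0.006, -0.24]
ft_force: [0.5, 0.9, -0.8]
width: 0.237
t20.87 pos [0.5171 0.0542 0.1429] rpy [-179.99    0.34  -13.75] F [ 0.5  0.9 -0.8] w 0.021 | travel [0.0056 0.0019 0.0228] rot [-0.01  0.34  0.25]
```

```bash
python3 -m handwheel '[{"rot":[0,0,0],"travel":[0.004,0.002,0.004],"grip":0.0},{"rot":[0,0,0],"travel":[0,0,0.006],"grip":0.0},{"rot":[0,0,0],"travel":[0,0,0.006],"grip":0.0},{"rot":[0,0,0],"travel":[0,0,0.004],"grip":0.0},{"rot":[0,0,0],"travel":[0,0,0],"grip":0.0},{"rot":[0,0,0],"travel":[0,0,0],"grip":0.0}]' 
python3 -c "
from h import *
go([.522,.051,.120],-14)
p,d=camera('side');crop(p,200,150,440,330,3,'pics/s8.png')
"

```

```text
time: 21.37
tool_pos: [0.5214, 0.0521, 0.123]
tcp_rot: [-3.141, 0.002, -0.238]
ft_force: [-0.1, -0.4, -0.3]
width: 0.234
t21.37 pos [0.5214 0.0521 0.123 ] rpy [-1.7996e+02  1.4000e-01 -1.3660e+01] F [-0.1 -0.4 -0.3] w 0.021 | travel [0.0009 0.0009 0.003 ] rot [-0.04  0.14  0.34]
```

View pics/s8.png

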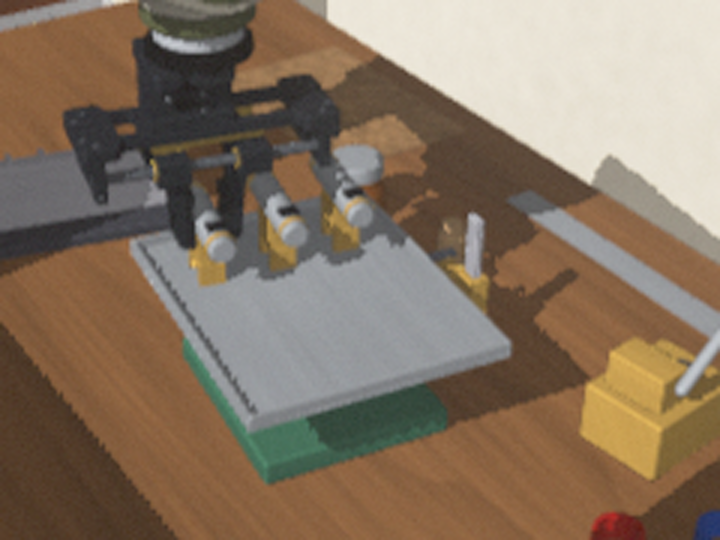

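```bash
python3 -m handwheel '[{"rot":[0,0,0],"travel":[0,0,0.002],"grip":0.0},{"rot":[0,0,0],"travel":[0,0,0],"grip":0.035},{"rot":[0,0,0],"travel":[0,0,0],"grip":0.035},{"rot":[0,0,0],"travel":[0,0,0],"grip":0.035},{"rot":[0,0,0],"travel":[0,0,0],"grip":0.035},{"rot":[0,0,0],"travel":[0,0,-0.012],"grip":0.035},{"rot":[0,0,0],"travel":[0,0,-0.02],"grip":0.035},{"rot":[0,0,0],"travel":[0,0,-0.02],"grip":0.035},{"rot":[0,0,0],"travel":[0,0,-0.02],"grip":0.035},{"rot":[0,0,0],"travel":[0,0,-0.02],"grip":0.05},{"rot":[0,0,0],"travel":[0,0,0],"grip":0.05}]' 
python3 -c "
from h import *
go([.486,-.2495,.2],-14)
p,d=camera('side');crop(p,200,150,440,330,3,'pics/s9.png');cv2.imwrite('pics/s9f.png',p[:,:,::-1])
p,d=camera('scene');cv2.imwrite('pics/sc9.png',p[:,:,::-1]);np.save('pics/sc9.npy',d)
W=cloud('scene',d);P=W.reshape(-1,3);x,y,z=P.T
a=(P[:,:2]-[.569,-.017])@np.array([.99,-.14]);b=(P[:,:2]-[.569,-.017])@np.array([.14,.99])
m=(abs(a)<.09)&(b>-.11)&(b<-.03);print('pan z',np.nanmedian(z[m]))
m=(a>.118)&(a<.15)&(abs(b)<.05)&(z>.03)
"

```

```text
time: 22.33
tool_pos: [0.5215, 0.0519, 0.2173]
tcp_rot: [-3.141, 0.003, -0.239]
ft_force: [0.9, -1.2, -0.0]
width: 0.526
t22.33 pos [0.5215 0.0519 0.2173] rpy [-1.7996e+02  1.6000e-01 -1.3690e+01] F [ 0.9 -1.2 -0. ] w 0.046 | travel [0.0369 0.3012 0.017 ] rot [-0.04  0.16  0.31]
pan z 0.08491389976071174
```

View pics/s9.png

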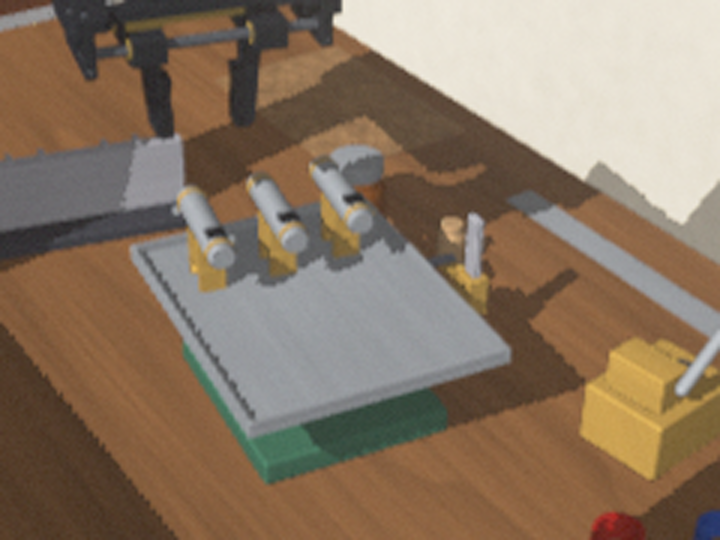

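View pics/sc9.png

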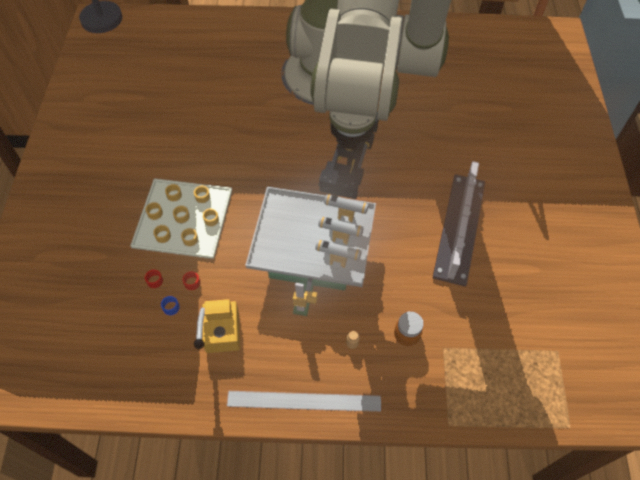

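All three whistles stand in the pan, which has sunk about 40 mm. Look-alikes for the collars are the red rings at (153,278) and (191,281) and the blue ring at (170,306), all on the wood. My choice is the brass collar in the dish at (212,218), which I'll check close up in the wrist view.

```bash
python3 -m handwheel '[{"rot":[0,0,0],"travel":[0.0025,0.021,0],"grip":0.052},{"rot":[0,0,0],"travel":[0.0025,0.021,0],"grip":0.052},{"rot":[0,0,0],"travel":[0.0025,0.021,0],"grip":0.052},{"rot":[0,0,0],"travel":[0.0025,0.021,0],"grip":0.052},{"rot":[0,0,0],"travel":[0.0025,0.021,0],"grip":0.052},{"rot":[0,0,0],"travel":[0.0025,0.021,0],"grip":0.052},{"rot":[0,0,0],"travel":[0.0025,0.021,0],"grip":0.052},{"rot":[0,0,0],"travel":[0.0025,0.021,0],"grip":0.052},{"rot":[0,0,0],"travel":[0.0025,0.021,0],"grip":0.052},{"rot":[0,0,0],"travel":[0.0025,0.021,0],"grip":0.052},{"rot":[0,0,0],"travel":[0.0025,0.021,0],"grip":0.052},{"rot":[0,0,0],"travel":[0.0025,0.021,0],"grip":0.052},{"rot":[0,0,0],"travel":[0.0025,0.021,0],"grip":0.052},{"rot":[0,0,0],"travel":[0,0,0],"grip":0.052},{"rot":[0,0,0],"travel":[0,0,0],"grip":0.052}]' 30
cat >> h.py <<'E'
def collars(fn=None):
    o=get_obs();p,d=camera('wrist')
    if fn: cv2.imwrite(fn,p[:,:,::-1])
    P=cloud('wrist',d,o).reshape(-1,3);C=p.reshape(-1,3).astype(int);x,y,z=P.T
    m=(z>.0225)&(z<.033)&(y>-.45)&(y<-.17)&(x<.62)&(x>.35);Q=P[m].astype(np.float32);C=C[m]
    from sklearn.cluster import DBSCAN
E
sed -i '/sklearn/d' h.py
cat >> h.py <<'E'
    from scipy.spatial import cKDTree
    from scipy.sparse.csgraph import connected_components
    t=cKDTree(Q[:,:2]);n,l=connected_components(t.sparse_distance_matrix(t,.005))
    for k in range(n):
        q=Q[l==k]
        if len(q)>30:
            (cx,cy),r=cv2.minEnclosingCircle(q[:,:2]); print("collar",round(cx,4),round(cy,4),"r",round(r,4),len(q),"rgb",C[l==k].mean(0).round())
    return o
E
python3 -c "
from h import *
go([.486,-.2495,.2],-14)
collars('pics/w10.png')
"

```

```text
time: 23.68
tool_pos: [0.4782, -0.23, 0.1904]
tcp_rot: [-3.133, 0.043, -0.237]
ft_force: [-0.0, -0.3, 0.3]
width: 0.59
t23.68 pos [ 0.4782 -0.23    0.1904] rpy [-179.48    2.49  -13.57] F [-0.  -0.3  0.3] w 0.052 | travel [ 0.0118  0.0171 -0.0102] rot [-0.51  2.49  0.42]Traceback (most recent call last):
  File "<string>", line 4, in <module>
    collars('pics/w10.png')
    ~~~~~~~^^^^^^^^^^^^^^^^
  File "h.py", line 50, in collars
    (cx,cy),r=cv2.minEnclosingCircle(q[:,:2]); print("collar",round(cx,4),round(cy,4),"r",round(r,4),len(q),"rgb",C[l==k].mean(0).round())
              ~~~~~~~~~~~~~~~~~~~~~~^^^^^^^^^
cv2.error: OpenCV(4.12.0) /io/opencv/modules/imgproc/src/shapedescr.cpp:201: error: (-215:Assertion failed) count >= 0 && (depth == CV_32F || depth == CV_32S) in function 'minEnclosingCircle'
```

View pics/w10.png

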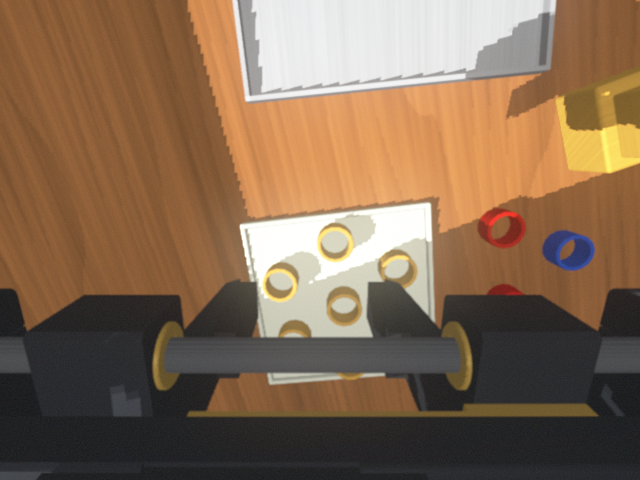

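The close view shows the brass collar at (336,243) inside the dish. The red rings (502,228), (505,292) and the blue one (568,250) are outside it. Straightening and measuring.

```bash
sed -i 's/minEnclosingCircle(q\[:,:2\])/minEnclosingCircle(np.ascontiguousarray(q[:,:2]))/' h.py
python3 -m handwheel '[{"rot":[-0.5,2.5,0.4],"travel":[0,0,0],"grip":0.052},{"rot":[0,0,0],"travel":[0,0,0],"grip":0.052}]' 30
python3 -c "
from h import *
collars('pics/w11.png')
go([.486,-.2495,.1],-14)
"

```

```text
time: 23.9
tool_pos: [0.4782, -0.228, 0.1889]
tcp_rot: [-3.14, 0.001, -0.243]
ft_force: [0.1, 0.2, 0.3]
width: 0.589
collar 0.4872 -0.2516 r 0.018 475 rgb [246. 224. 140.]
collar 0.5413 -0.2922 r 0.018 378 rgb [201. 171. 105.]
collar 0.4246 -0.2801 r 0.018 426 rgb [234. 205. 118.]
collar 0.4815 -0.3203 r 0.0182 445 rgb [180. 150.  96.]
collar 0.4245 -0.3388 r 0.0147 143 rgb [166. 137.  85.]
collar 0.4711 -0.3947 r 0.0134 104 rgb [167. 132.  73.]
t23.95 pos [ 0.4783 -0.228   0.1891] rpy [-1.7991e+02  1.5000e-01 -1.3870e+01] F [-1.1  1.2  0.2] w 0.052 | travel [0.0129 0.0192 0.089 ] rot [-0.09  0.15  0.13]
```

```bash
python3 -m handwheel '[{"rot":[0,0,0],"travel":[0.0143,0.0205,0],"grip":0.056},{"rot":[0,0,0],"travel":[0,0,0.02],"grip":0.056},{"rot":[0,0,0],"travel":[0,0,0.025],"grip":0.056},{"rot":[0,0,0],"travel":[0,0,0.025],"grip":0.056},{"rot":[0,0,0],"travel":[0,0,0.025],"grip":0.056},{"rot":[0,0,0],"travel":[0,0,0.02],"grip":0.056},{"rot":[0,0,0],"travel":[0,0,0],"grip":0.056},{"rot":[0,0,0],"travel":[0,0,0],"grip":0.056}]' 30
python3 -c "
from h import *
go([.4872,-.2516,.01],-14)
"

```

```text
time: 24.62
tool_pos: [0.4899, -0.2465, 0.0709]
tcp_rot: [-3.139, 0.007, -0.233]
ft_force: [0.4, -0.2, -0.3]
width: 0.635
t24.62 pos [ 0.4899 -0.2465  0.0709] rpy [-179.86    0.41  -13.33] F [ 0.4 -0.2 -0.3] w 0.056 | travel [-0.001   0.0058  0.0609] rot [-0.14  0.41  0.67]
```

```bash
python3 -m handwheel '[{"rot":[0,0.4,0.6],"travel":[-0.001,0.0055,0.002],"grip":0.056},{"rot":[0,0,0],"travel":[0,0,0.016],"grip":0.056},{"rot":[0,0,0],"travel":[0,0,0.014],"grip":0.056},{"rot":[0,0,0],"travel":[0,0,0.010],"grip":0.056},{"rot":[0,0,0],"travel":[0,0,0.002],"grip":0.056},{"rot":[0,0,0],"travel":[0,0,0],"grip":0.056}]' 30
python3 -c "
from h import *
go([.4872,-.2516,.01],-14)
"

```

```text
time: 25.12
tool_pos: [0.4908, -0.2541, 0.032]
tcp_rot: [3.139, -0.011, -0.243]
ft_force: [0.2, -0.3, 0.1]
width: 0.637
t25.12 pos [ 0.4908 -0.2541  0.032 ] rpy [179.85  -0.62 -13.94] F [ 0.2 -0.3  0.1] w 0.056 | travel [-0.0043 -0.0016  0.022 ] rot [ 0.15 -0.62  0.06]
```

```bash
python3 -m handwheel '[{"rot":[0,-0.5,0],"travel":[-0.0043,-0.0016,0.001],"grip":0.056},{"rot":[0,0,0],"travel":[0,0,0.008],"grip":0.056},{"rot":[0,0,0],"travel":[0,0,0.007],"grip":0.056},{"rot":[0,0,0],"travel":[0,0,0.004],"grip":0.056},{"rot":[0,0,0],"travel":[0,0,0],"grip":0.056}]' 30
python3 -c "
from h import *
go([.4872,-.2516,.01],-14)
"

```

```text
time: 25.53
tool_pos: [0.4876, -0.2521, 0.0128]
tcp_rot: [3.137, -0.005, -0.243]
ft_force: [-0.4, 0.9, -0.9]
width: 0.637
t25.53 pos [ 0.4876 -0.2521  0.0128] rpy [179.74  -0.31 -13.95] F [-0.4  0.9 -0.9] w 0.056 | travel [-0.0006 -0.0004  0.0028] rot [ 0.26 -0.31  0.05]
```

```bash
python3 -m handwheel '[{"rot":[0,0,0],"travel":[-0.0005,0,0.002],"grip":0.05},{"rot":[0,0,0],"travel":[0,0,0],"grip":0.02},{"rot":[0,0,0],"travel":[0,0,0],"grip":0.02},{"rot":[0,0,0],"travel":[0,0,0],"grip":0.02},{"rot":[0,0,0],"travel":[0,0,0],"grip":0.02},{"rot":[0,0,0],"travel":[0,0,0],"grip":0.02},{"rot":[0,0,0],"travel":[0,0,-0.008],"grip":0.02},{"rot":[0,0,0],"travel":[0,0,-0.015],"grip":0.02},{"rot":[0,0,0],"travel":[0,0,-0.02],"grip":0.02},{"rot":[0,0,0],"travel":[0,0,-0.025],"grip":0.02},{"rot":[0,0,0],"travel":[0,0,-0.025],"grip":0.02},{"rot":[0,0,0],"travel":[0,0,-0.025],"grip":0.02},{"rot":[0,0,0],"travel":[0,0,-0.02],"grip":0.02},{"rot":[0,0,0],"travel":[0,0,0],"grip":0.02},{"rot":[0,0,0],"travel":[0,0,0],"grip":0.02}]' 30
python3 -c "
from h import *
go([.511,-.0694,.16],-14)
p,d=camera('wrist');cv2.imwrite('pics/w12.png',p[:,:,::-1])
"

```

```text
time: 26.78
tool_pos: [0.4858, -0.2506, 0.1586]
tcp_rot: [3.137, -0.005, -0.243]
ft_force: [0.1, 0.0, -1.3]
width: 0.396
t26.78 pos [ 0.4858 -0.2506  0.1586] rpy [179.75  -0.29 -13.94] F [ 0.1  0.  -1.3] w 0.035 | travel [-0.0192 -0.1819 -0.0023] rot [ 0.25 -0.29  0.06]
```

View pics/w12.png

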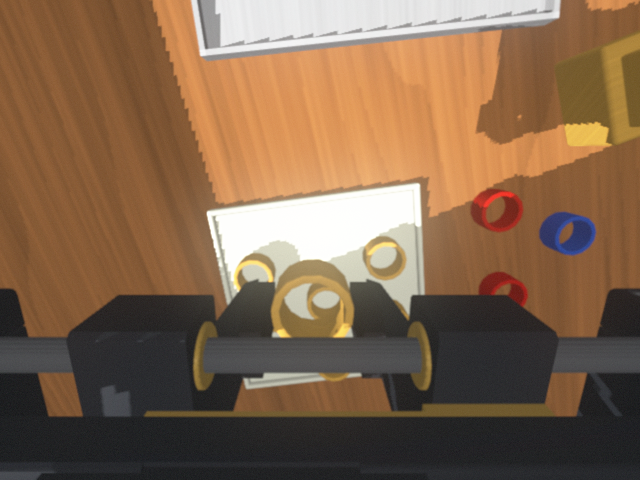

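```bash
python3 -m handwheel '[{"rot":[0,0,0],"travel":[-0.0018,-0.0178,-0.001],"grip":0.02},{"rot":[0,0,0],"travel":[-0.0018,-0.0178,-0.001],"grip":0.02},{"rot":[0,0,0],"travel":[-0.0018,-0.0178,-0.001],"grip":0.02},{"rot":[0,0,0],"travel":[-0.0018,-0.0178,-0.001],"grip":0.02},{"rot":[0,0,0],"travel":[-0.0018,-0.0178,-0.001],"grip":0.02},{"rot":[0,0,0],"travel":[-0.0018,-0.0178,-0.001],"grip":0.02},{"rot":[0,0,0],"travel":[-0.0018,-0.0178,-0.001],"grip":0.02},{"rot":[0,0,0],"travel":[-0.0018,-0.0178,-0.001],"grip":0.02},{"rot":[0,0,0],"travel":[-0.0018,-0.0178,-0.001],"grip":0.02},{"rot":[0,0,0],"travel":[-0.0018,-0.0178,-0.001],"grip":0.02},{"rot":[0,0,0],"travel":[0,0,0],"grip":0.02},{"rot":[0,0,0],"travel":[0,0,0],"grip":0.02}]' 30
python3 -c "
from h import *
go([.511,-.0694,.085],-14)
"

```

```text
time: 27.83
tool_pos: [0.506, -0.0637, 0.1517]
tcp_rot: [-3.14, 0.024, -0.246]
ft_force: [-0.1, 0.2, -0.8]
width: 0.398
t27.83 pos [ 0.506  -0.0637  0.1517] rpy [-179.88    1.38  -14.09] F [-0.1  0.2 -0.8] w 0.035 | travel [0.0078 0.0045 0.0666] rot [-0.12  1.38 -0.09]
```

```bash
python3 -m handwheel '[{"rot":[-0.1,1.3,0],"travel":[0.0065,0.0045,0.006],"grip":0.02},{"rot":[0,0,0],"travel":[0,0,0.014],"grip":0.02},{"rot":[0,0,0],"travel":[0,0,0.014],"grip":0.02},{"rot":[0,0,0],"travel":[0,0,0.01],"grip":0.02},{"rot":[0,0,0],"travel":[0,0,0],"grip":0.02},{"rot":[0,0,0],"travel":[0,0,0],"grip":0.02}]' 30
python3 -c "
from h import *
go([.511,-.0694,.085],-14)
"

```

```text
time: 28.33
tool_pos: [0.5094, -0.0739, 0.1019]
tcp_rot: [3.141, 0.006, -0.249]
ft_force: [-0.2, 0.6, -0.4]
width: 0.394
t28.33 pos [ 0.5094 -0.0739  0.1019] rpy [179.99   0.37 -14.24] F [-0.2  0.6 -0.4] w 0.035 | travel [ 0.0005 -0.0048  0.0169] rot [ 0.01  0.37 -0.24]
```

```bash
python3 -m handwheel '[{"rot":[0,0.4,-0.2],"travel":[0,-0.004,0.004],"grip":0.02},{"rot":[0,0,0],"travel":[0,0,0.007],"grip":0.02},{"rot":[0,0,0],"travel":[0,0,0.004],"grip":0.02},{"rot":[0,0,0],"travel":[0,0,0],"grip":0.02},{"rot":[0,0,0],"travel":[0,0,0],"grip":0.02}]' 30
python3 -c "
from h import *
go([.511,-.0694,.085],-14)
"

```

```text
time: 28.75
tool_pos: [0.5108, -0.0709, 0.0864]
tcp_rot: [3.141, -0.003, -0.246]
ft_force: [-1.2, 1.0, -0.4]
width: 0.396
t28.75 pos [ 0.5108 -0.0709  0.0864] rpy [ 1.7997e+02 -1.6000e-01 -1.4090e+01] F [-1.2  1.  -0.4] w 0.035 | travel [-0.0002 -0.0015  0.0014] rot [ 0.03 -0.16 -0.09]
```

```bash
python3 -m handwheel '[{"rot":[0,0,0],"travel":[0,0,0.003],"grip":0.02},{"rot":[0,0,0],"travel":[0,0,0],"grip":0.05},{"rot":[0,0,0],"travel":[0,0,0],"grip":0.05},{"rot":[0,0,0],"travel":[0,0,0],"grip":0.05},{"rot":[0,0,0],"travel":[0,0,0],"grip":0.05},{"rot":[0,0,0],"travel":[0,0,-0.012],"grip":0.05},{"rot":[0,0,0],"travel":[0,0,-0.02],"grip":0.05},{"rot":[0,0,0],"travel":[0,0,-0.02],"grip":0.05},{"rot":[0,0,0],"travel":[0,0,-0.02],"grip":0.05},{"rot":[0,0,0],"travel":[0,0,0],"grip":0.05}]' 30
cat >> h.py <<'E'
def pan(tag):
    p,d=camera('scene');cv2.imwrite(f'pics/{tag}.png',p[:,:,::-1]);np.save(f'pics/{tag}.npy',d)
    P=cloud('scene',d).reshape(-1,3);x,y,z=P.T
    a=(P[:,:2]-[.569,-.017])@np.array([.99,-.14]);b=(P[:,:2]-[.569,-.017])@np.array([.14,.99])
    m=(abs(a)<.09)&(b>-.11)&(b<-.03);h=np.histogram(z[m],bins=np.arange(.03,.15,.002));k=h[0].argmax();s=m&(abs(z-h[1][k]-.001)<.003);print('pan z',np.median(z[s]))
    crop(p,250,170,400,320,5,f'pics/{tag}c.png')
    p,d=camera('side');crop(p,320,190,400,270,9,f'pics/{tag}s.png')
E
python3 -c "
from h import *
go([.541,-.292,.17],-14)
pan('p1')
"

```

```text
time: 29.58
tool_pos: [0.5107, -0.0708, 0.1584]
tcp_rot: [3.141, -0.002, -0.246]
ft_force: [-0.3, 0.3, -0.1]
width: 0.568
t29.58 pos [ 0.5107 -0.0708  0.1584] rpy [ 1.7997e+02 -1.3000e-01 -1.4070e+01] F [-0.3  0.3 -0.1] w 0.050 | travel [ 0.0832  0.2072 -0.0113] rot [ 0.03 -0.13 -0.07]
pan z 0.0767940823537667
```

View pics/p1c.png

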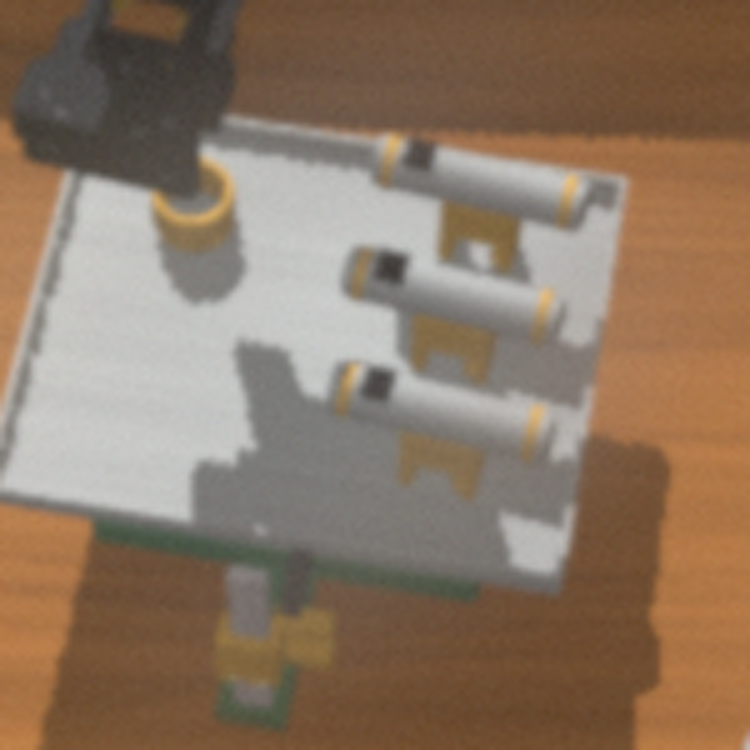

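View pics/p1s.png

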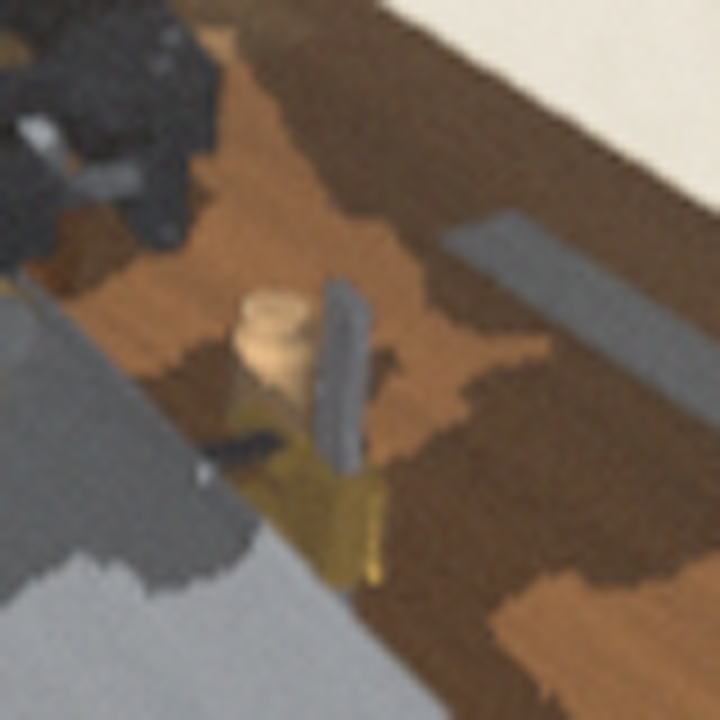

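```bash
python3 -m handwheel '[{"rot":[0,0,0],"travel":[0.0068,0.0162,-0.003],"grip":0.056},{"rot":[0,0,0],"travel":[0.0068,0.0162,-0.003],"grip":0.056},{"rot":[0,0,0],"travel":[0.0068,0.0162,-0.003],"grip":0.056},{"rot":[0,0,0],"travel":[0.0068,0.0162,-0.002],"grip":0.056},{"rot":[0,0,0],"travel":[0.0068,0.0162,-0.002],"grip":0.056},{"rot":[0,0,0],"travel":[0.0068,0.0162,-0.002],"grip":0.056},{"rot":[0,0,0],"travel":[0.0068,0.0162,-0.002],"grip":0.056},{"rot":[0,0,0],"travel":[0.0068,0.0162,-0.002],"grip":0.056},{"rot":[0,0,0],"travel":[0.0068,0.0162,-0.002],"grip":0.056},{"rot":[0,0,0],"travel":[0.0068,0.0162,-0.002],"grip":0.056},{"rot":[0,0,0],"travel":[0.0068,0.0162,-0.002],"grip":0.056},{"rot":[0,0,0],"travel":[0.0068,0.0162,-0.002],"grip":0.056},{"rot":[0,0,0],"travel":[0,0,0],"grip":0.056},{"rot":[0,0,0],"travel":[0,0,0],"grip":0.056}]' 30
python3 -c "
from h import *
go([.541,-.292,.1],-14)
collars('pics/w13.png')
"

```

```text
time: 30.85
tool_pos: [0.5365, -0.2849, 0.1601]
tcp_rot: [-3.131, 0.034, -0.244]
ft_force: [1.0, 0.0, -0.2]
width: 0.635
t30.85 pos [ 0.5365 -0.2849  0.1601] rpy [-179.37    1.96  -14.  ] F [ 1.   0.  -0.2] w 0.056 | travel [0.0081 0.0065 0.0598] rot [-0.63  1.96 -0.01]
collar 0.5414 -0.2926 r 0.0179 571 rgb [208. 179. 117.]
collar 0.4251 -0.2807 r 0.0181 600 rgb [226. 199. 114.]
collar 0.4817 -0.3205 r 0.0181 505 rgb [180. 150.  97.]
collar 0.5349 -0.3555 r 0.0181 556 rgb [175. 143.  88.]
collar 0.4772 -0.3752 r 0.0148 165 rgb [161. 131.  78.]
```

View pics/w13.png

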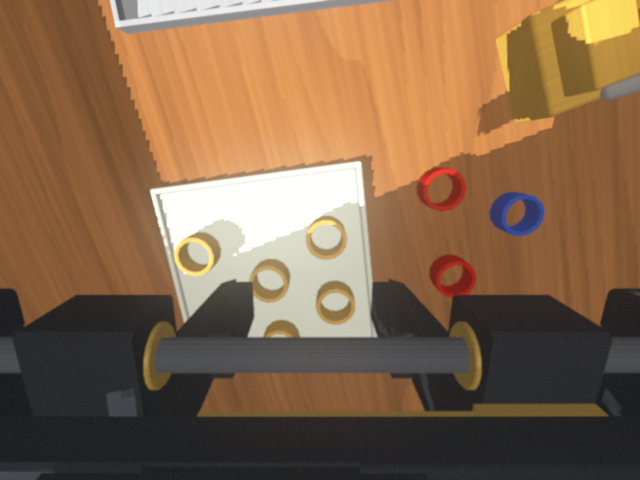

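```bash
python3 -m handwheel '[{"rot":[-0.6,1.9,0],"travel":[-0.011,0.012,0],"grip":0.048},{"rot":[0,0,0],"travel":[-0.011,0.012,0],"grip":0.048},{"rot":[0,0,0],"travel":[-0.011,0.012,0.01],"grip":0.048},{"rot":[0,0,0],"travel":[-0.011,0.011,0.02],"grip":0.048},{"rot":[0,0,0],"travel":[0,0,0.02],"grip":0.048},{"rot":[0,0,0],"travel":[0,0,0.02],"grip":0.048},{"rot":[0,0,0],"travel":[0,0,0.01],"grip":0.048},{"rot":[0,0,0],"travel":[0,0,0],"grip":0.048},{"rot":[0,0,0],"travel":[0,0,0],"grip":0.048}]' 30
python3 -c "
from h import *
go([.4816,-.3205,.011],-14)
"

```

```text
time: 31.65
tool_pos: [0.4789, -0.3105, 0.0742]
tcp_rot: [-3.137, 0.005, -0.237]
ft_force: [1.1, 0.2, -0.1]
width: 0.544
t31.65 pos [ 0.4789 -0.3105  0.0742] rpy [-179.76    0.28  -13.55] F [ 1.1  0.2 -0.1] w 0.048 | travel [0.0053 0.0093 0.0631] rot [-0.24  0.28  0.45]
```

```bash
python3 -m handwheel '[{"rot":[-0.2,0.3,0.4],"travel":[0.005,0.009,0.002],"grip":0.048},{"rot":[0,0,0],"travel":[0,0,0.016],"grip":0.048},{"rot":[0,0,0],"travel":[0,0,0.014],"grip":0.048},{"rot":[0,0,0],"travel":[0,0,0.008],"grip":0.048},{"rot":[0,0,0],"travel":[0,0,0],"grip":0.048},{"rot":[0,0,0],"travel":[0,0,0],"grip":0.048}]' 30
python3 -c "
from h import *
go([.4816,-.3205,.011],-14)
"

```

```text
time: 32.15
tool_pos: [0.485, -0.3229, 0.0369]
tcp_rot: [3.137, -0.009, -0.243]
ft_force: [-0.1, 0.2, -0.6]
width: 0.541
t32.15 pos [ 0.485  -0.3229  0.0369] rpy [179.73  -0.52 -13.91] F [-0.1  0.2 -0.6] w 0.048 | travel [-0.0041 -0.0017  0.0259] rot [ 0.27 -0.52  0.09]
```

```bash
python3 -m handwheel '[{"rot":[0.2,-0.5,0],"travel":[-0.004,-0.0015,0.001],"grip":0.048},{"rot":[0,0,0],"travel":[0,0,0.004],"grip":0.048},{"rot":[0,0,0],"travel":[0,0,0],"grip":0.048}]' 30
python3 -c "
from h import *
go([.4816,-.3205,.011],-14)
"

```

```text
time: 32.4
tool_pos: [0.4819, -0.3211, 0.0335]
tcp_rot: [3.139, -0.002, -0.243]
ft_force: [-0.1, -0.0, 0.2]
width: 0.544
t32.40 pos [ 0.4819 -0.3211  0.0335] rpy [ 1.7985e+02 -1.3000e-01 -1.3910e+01] F [-0.1 -0.   0.2] w 0.048 | travel [-0.0005 -0.0005  0.0225] rot [ 0.15 -0.13  0.09]
```

```bash
python3 -m handwheel '[{"rot":[0,0,0],"travel":[0,0,0.008],"grip":0.048},{"rot":[0,0,0],"travel":[0,0,0.008],"grip":0.048},{"rot":[0,0,0],"travel":[0,0,0.005],"grip":0.048},{"rot":[0,0,0],"travel":[0,0,0],"grip":0.048},{"rot":[0,0,0],"travel":[0,0,0],"grip":0.048}]' 30
python3 -c "
from h import *
go([.4816,-.3205,.011],-14)
"

```

```text
time: 32.82
tool_pos: [0.4821, -0.3212, 0.0107]
tcp_rot: [3.139, -0.003, -0.243]
ft_force: [-0.2, -0.8, -0.3]
width: 0.543
t32.82 pos [ 0.4821 -0.3212  0.0107] rpy [ 1.7983e+02 -1.7000e-01 -1.3900e+01] F [-0.2 -0.8 -0.3] w 0.048 | travel [-0.0006 -0.0006 -0.0004] rot [ 0.17 -0.17  0.1 ]
```

```bash
python3 -m handwheel '[{"rot":[0,0,0],"travel":[-0.0005,0,0],"grip":0.02},{"rot":[0,0,0],"travel":[0,0,0],"grip":0.02},{"rot":[0,0,0],"travel":[0,0,0],"grip":0.02},{"rot":[0,0,0],"travel":[0,0,0],"grip":0.02},{"rot":[0,0,0],"travel":[0,0,0],"grip":0.02},{"rot":[0,0,0],"travel":[0,0,-0.008],"grip":0.02},{"rot":[0,0,0],"travel":[0,0,-0.015],"grip":0.02},{"rot":[0,0,0],"travel":[0,0,-0.02],"grip":0.02},{"rot":[0,0,0],"travel":[0,0,-0.025],"grip":0.02},{"rot":[0,0,0],"travel":[0,0,-0.025],"grip":0.02},{"rot":[0,0,0],"travel":[0,0,-0.025],"grip":0.02},{"rot":[0,0,0],"travel":[0,0,-0.02],"grip":0.02},{"rot":[0,0,0],"travel":[0,0,0],"grip":0.02},{"rot":[0,0,0],"travel":[0,0,0],"grip":0.02}]' 30
python3 -c "
from h import *
go([.5705,-.078,.16],-14)
p,d=camera('wrist');cv2.imwrite('pics/w14.png',p[:,:,::-1])
"

```

```text
time: 33.98
tool_pos: [0.4807, -0.3199, 0.159]
tcp_rot: [3.138, -0.003, -0.243]
ft_force: [-0.3, -0.1, -0.7]
width: 0.404
t33.98 pos [ 0.4807 -0.3199  0.159 ] rpy [179.82  -0.19 -13.9 ] F [-0.3 -0.1 -0.7] w 0.036 | travel [ 0.0291 -0.2564 -0.0018] rot [ 0.18 -0.19  0.1 ]
```

View pics/w14.png

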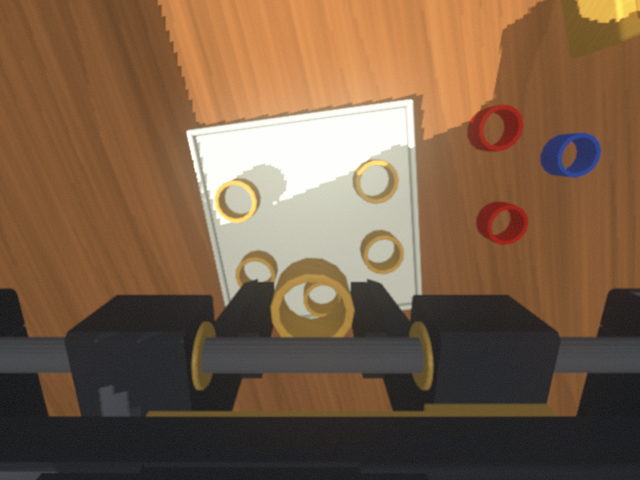

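```bash
python3 -m handwheel '[{"rot":[0,0,0],"travel":[0.003,-0.0207,-0.001],"grip":0.02},{"rot":[0,0,0],"travel":[0.003,-0.0207,-0.001],"grip":0.02},{"rot":[0,0,0],"travel":[0.003,-0.0207,-0.001],"grip":0.02},{"rot":[0,0,0],"travel":[0.003,-0.0207,-0.001],"grip":0.02},{"rot":[0,0,0],"travel":[0.003,-0.0207,-0.001],"grip":0.02},{"rot":[0,0,0],"travel":[0.003,-0.0207,-0.001],"grip":0.02},{"rot":[0,0,0],"travel":[0.003,-0.0207,-0.001],"grip":0.02},{"rot":[0,0,0],"travel":[0.003,-0.0207,-0.001],"grip":0.02},{"rot":[0,0,0],"travel":[0.003,-0.0207,-0.001],"grip":0.02},{"rot":[0,0,0],"travel":[0.003,-0.0207,-0.001],"grip":0.02},{"rot":[0,0,0],"travel":[0.003,-0.0207,-0.001],"grip":0.02},{"rot":[0,0,0],"travel":[0.003,-0.0207,-0.001],"grip":0.02},{"rot":[0,0,0],"travel":[0,0,0],"grip":0.02},{"rot":[0,0,0],"travel":[0,0,0],"grip":0.02}]' 30
python3 -c "
from h import *
go([.578,-.081,.08],-14)
"

```

```text
time: 35.2
tool_pos: [0.5726, -0.0743, 0.1497]
tcp_rot: [-3.136, 0.031, -0.246]
ft_force: [0.2, -0.4, -0.9]
width: 0.404
t35.20 pos [ 0.5726 -0.0743  0.1497] rpy [-179.69    1.79  -14.08] F [ 0.2 -0.4 -0.9] w 0.036 | travel [0.009  0.0055 0.0695] rot [-0.31  1.79 -0.08]
```

```bash
python3 -m handwheel '[{"rot":[-0.3,1.8,0],"travel":[0.0065,0.0055,0.006],"grip":0.02},{"rot":[0,0,0],"travel":[0,0,0.014],"grip":0.02},{"rot":[0,0,0],"travel":[0,0,0.014],"grip":0.02},{"rot":[0,0,0],"travel":[0,0,0.014],"grip":0.02},{"rot":[0,0,0],"travel":[0,0,0],"grip":0.02},{"rot":[0,0,0],"travel":[0,0,0],"grip":0.02}]' 30
python3 -c "
from h import *
go([.578,-.081,.077],-14)
"

```

```text
time: 35.7
tool_pos: [0.5743, -0.0856, 0.0953]
tcp_rot: [3.141, 0.006, -0.249]
ft_force: [-0.9, -0.5, -0.3]
width: 0.405
t35.70 pos [ 0.5743 -0.0856  0.0953] rpy [179.96   0.33 -14.26] F [-0.9 -0.5 -0.3] w 0.036 | travel [ 0.0025 -0.0054  0.0183] rot [ 0.03  0.33 -0.26]
```

```bash
python3 -m handwheel '[{"rot":[0,0.3,-0.2],"travel":[0.0025,-0.0045,0.004],"grip":0.02},{"rot":[0,0,0],"travel":[0,0,0.007],"grip":0.02},{"rot":[0,0,0],"travel":[0,0,0.006],"grip":0.02},{"rot":[0,0,0],"travel":[0,0,0],"grip":0.02},{"rot":[0,0,0],"travel":[0,0,0],"grip":0.02}]' 30
python3 -c "
from h import *
go([.578,-.081,.077],-14)
"

```

```text
time: 36.12
tool_pos: [0.5784, -0.083, 0.0781]
tcp_rot: [3.141, -0.002, -0.246]
ft_force: [-0.1, 0.4, -0.2]
width: 0.404
t36.12 pos [ 0.5784 -0.083   0.0781] rpy [ 1.7994e+02 -1.1000e-01 -1.4120e+01] F [-0.1  0.4 -0.2] w 0.036 | travel [-0.0009 -0.0019  0.001 ] rot [ 0.06 -0.11 -0.12]
```

```bash
python3 -m handwheel '[{"rot":[0,0,0],"travel":[0,0,0.003],"grip":0.02},{"rot":[0,0,0],"travel":[0,0,0],"grip":0.046},{"rot":[0,0,0],"travel":[0,0,0],"grip":0.046},{"rot":[0,0,0],"travel":[0,0,0],"grip":0.046},{"rot":[0,0,0],"travel":[0,0,0],"grip":0.046},{"rot":[0,0,0],"travel":[0,0,-0.012],"grip":0.046},{"rot":[0,0,0],"travel":[0,0,-0.02],"grip":0.046},{"rot":[0,0,0],"travel":[0,0,-0.025],"grip":0.046},{"rot":[0,0,0],"travel":[0,0,-0.025],"grip":0.046},{"rot":[0,0,0],"travel":[0,0,-0.02],"grip":0.046},{"rot":[0,0,0],"travel":[0,0,0],"grip":0.046}]' 30
python3 -c "
from h import *
go([.541,-.292,.17],-14)
pan('p2')
"

```

```text
time: 37.03
tool_pos: [0.5781, -0.0827, 0.1816]
tcp_rot: [3.141, -0.001, -0.246]
ft_force: [-0.1, 0.8, -0.1]
width: 0.521
t37.03 pos [ 0.5781 -0.0827  0.1816] rpy [ 1.7994e+02 -8.0000e-02 -1.4100e+01] F [-0.1  0.8 -0.1] w 0.046 | travel [0.015  0.212  0.0119] rot [ 0.06 -0.08 -0.1 ]
pan z 0.06744436549909155
```

View pics/p2c.png

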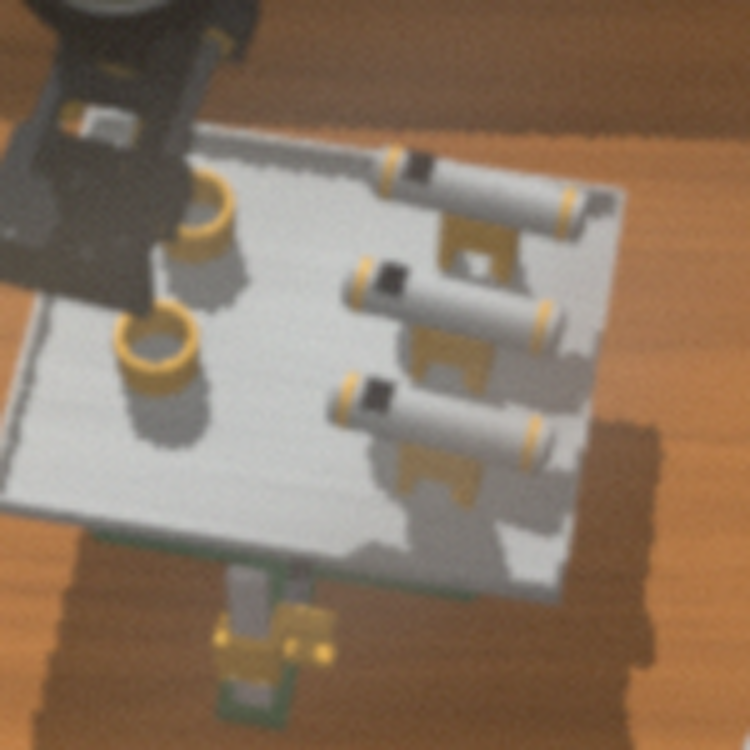

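View pics/p2s.png

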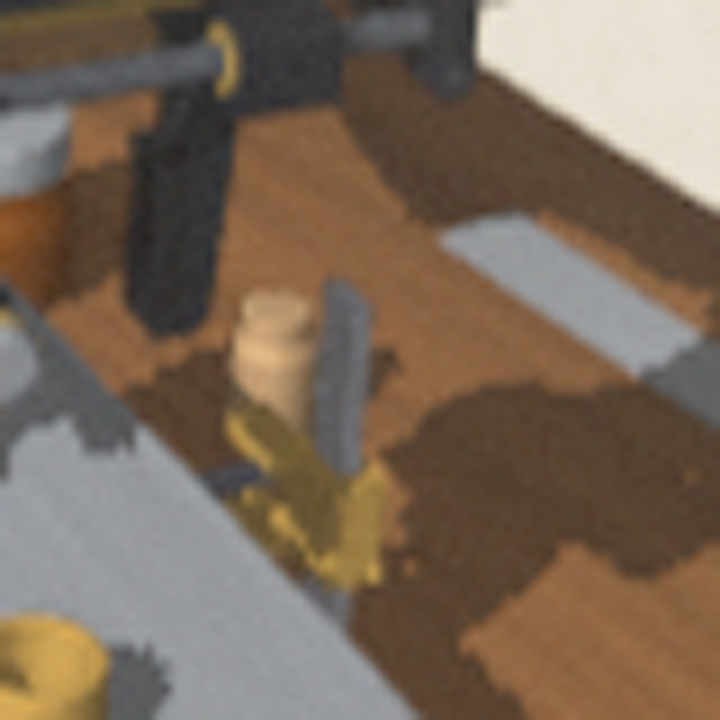

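```bash
python3 -c "
from h import *
d=np.load('pics/p2.npy');p=cv2.imread('pics/p2.png')[:,:,::-1].astype(int)
def rep(name,p,d,b):
  W=cloud(name,d);x0,y0,x1,y1=b
  for v in range(y0,y1):
    for u in range(x0,x1):
      r,g,bb=p[v,u];w=W[v,u]
      br = r-bb>45 and g-bb>25 and r>85
      dk = max(r,g,bb)<95 and abs(r-bb)<25
      if (br or dk) and .66<w[0]<.73 and w[2]>.03: print('B' if br else 'D',u,v,w.round(3),end='; ')
  print()
p,d=camera('side');np.save('pics/p2sd.npy',d);cv2.imwrite('pics/p2sf.png',p[:,:,::-1])
rep('side',p.astype(int),d,(340,230,366,256))
"

```

```text
D 356 230 [ 0.704 -0.033  0.103]; D 357 230 [ 0.703 -0.038  0.106]; D 356 231 [ 0.701 -0.037  0.103]; D 357 231 [ 0.703 -0.039  0.104]; D 357 232 [ 0.701 -0.04   0.102]; D 357 234 [ 0.703 -0.039  0.096]; B 347 235 [ 0.704 -0.002  0.072]; B 348 235 [ 0.706 -0.002  0.072]; B 349 235 [ 0.707 -0.005  0.073]; D 356 235 [ 0.703 -0.036  0.091]; D 357 235 [ 0.703 -0.04   0.093]; B 345 236 [ 0.695 -0.005  0.074]; B 346 236 [ 0.698 -0.006  0.074]; B 347 236 [ 0.702 -0.005  0.072]; B 348 236 [ 0.701 -0.009  0.075]; B 349 236 [ 0.706 -0.007  0.071]; B 350 236 [ 0.707 -0.01   0.073]; D 355 236 [ 0.704 -0.031  0.085]; B 345 237 [ 0.696 -0.004  0.071]; B 346 237 [ 0.695 -0.009  0.074]; B 348 237 [ 0.7   -0.011  0.073]; B 349 237 [ 0.701 -0.013  0.074]; B 350 237 [ 0.704 -0.014  0.073]; B 351 237 [ 0.702 -0.02   0.077]; D 355 237 [ 0.704 -0.032  0.083]; B 345 238 [ 0.698 -0.003  0.067]; B 346 238 [ 0.697 -0.008  0.069]; B 347 238 [ 0.694 -0.014  0.074]; B 348 238 [ 0.696 -0.016  0.074]; B 349 238 [ 0.698 -0.018  0.075]; B 350 238 [ 0.7   -0.018  0.074]; B 351 238 [ 0.701 -0.021  0.075]; D 355 238 [ 
[... 6121 characters left out ...]
.697 -0.044  0.05 ]; B 356 252 [ 0.697 -0.048  0.052]; B 357 252 [ 0.699 -0.049  0.052]; B 358 252 [ 0.703 -0.047  0.05 ]; B 359 252 [ 0.705 -0.049  0.05 ]; B 360 252 [ 0.708 -0.049  0.049]; B 361 252 [ 0.71  -0.05   0.048]; B 355 253 [ 0.697 -0.045  0.048]; B 356 253 [ 0.697 -0.047  0.049]; B 357 253 [ 0.7   -0.047  0.048]; B 358 253 [ 0.701 -0.05   0.049]; B 359 253 [ 0.703 -0.051  0.049]; B 360 253 [ 0.708 -0.049  0.046]; B 361 253 [ 0.712 -0.049  0.044]; D 354 254 [ 0.697 -0.04   0.042]; B 356 254 [ 0.695 -0.051  0.049]; B 357 254 [ 0.7   -0.048  0.045]; B 358 254 [ 0.703 -0.048  0.044]; B 359 254 [ 0.705 -0.049  0.044]; B 360 254 [ 0.707 -0.051  0.045]; B 361 254 [ 0.712 -0.048  0.041];
```

Numbers from this check: the upper finger's top is at z≈0.074 and the lower finger's top at ≈0.049, so the middle of the gap is at ≈0.0575. The pointer is at ≈0.0645, about 7 mm above the middle and at the very edge of the band. One more collar (about 9 mm) should bring it near the middle.

```bash
python3 -m handwheel '[{"rot":[0,0,0],"travel":[-0.0047,0.0187,-0.002],"grip":0.048},{"rot":[0,0,0],"travel":[-0.0047,0.0187,-0.002],"grip":0.048},{"rot":[0,0,0],"travel":[-0.0047,0.0187,-0.002],"grip":0.048},{"rot":[0,0,0],"travel":[-0.0047,0.0187,-0.002],"grip":0.048},{"rot":[0,0,0],"travel":[-0.0047,0.0187,-0.002],"grip":0.048},{"rot":[0,0,0],"travel":[-0.0047,0.0187,-0.002],"grip":0.048},{"rot":[0,0,0],"travel":[-0.0047,0.0187,-0.002],"grip":0.048},{"rot":[0,0,0],"travel":[-0.0047,0.0187,-0.002],"grip":0.048},{"rot":[0,0,0],"travel":[-0.0047,0.0187,-0.002],"grip":0.048},{"rot":[0,0,0],"travel":[-0.0047,0.0187,-0.002],"grip":0.048},{"rot":[0,1.5,0],"travel":[0,0,0],"grip":0.048},{"rot":[0,0,0],"travel":[0,0,0],"grip":0.048}]' 30
python3 -c "
from h import *
go([.476,-.384,.1],-14)
collars('pics/w15.png')
"

```

```text
time: 38.18
tool_pos: [0.4753, -0.2561, 0.1769]
tcp_rot: [-3.13, 0.014, -0.244]
ft_force: [0.0, -0.3, 0.1]
width: 0.544
t38.18 pos [ 0.4753 -0.2561  0.1769] rpy [-179.35    0.79  -14.  ] F [ 0.  -0.3  0.1] w 0.048 | travel [0.0327 0.1248 0.075 ] rot [-0.65  0.79 -0.  ]
collar 0.541 -0.2924 r 0.018 534 rgb [201. 172. 110.]
collar 0.4245 -0.2799 r 0.0179 490 rgb [235. 207. 120.]
collar 0.5475 -0.3487 r 0.0097 65 rgb [157. 127.  76.]
collar 0.4223 -0.3469 r 0.0175 331 rgb [166. 135.  81.]
collar 0.4771 -0.3709 r 0.0121 97 rgb [138. 113.  69.]
```

View pics/w15.png

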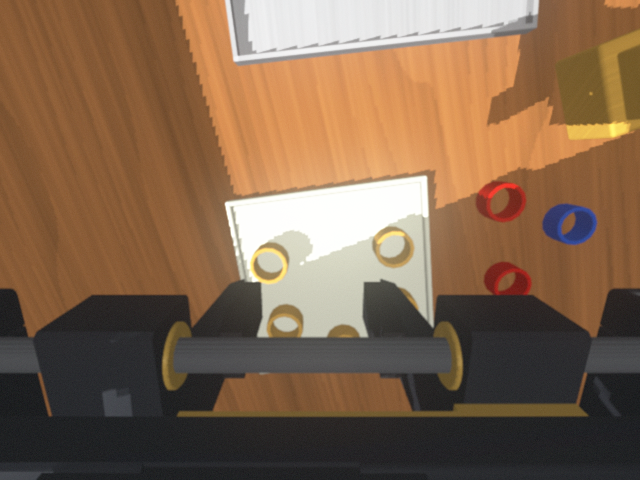

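```bash
python3 -m handwheel '[{"rot":[-0.6,0.8,0],"travel":[0.006,0.02,0],"grip":0.048},{"rot":[0,0,0],"travel":[0.006,0.02,0],"grip":0.048},{"rot":[0,0,0],"travel":[0.006,0.02,0],"grip":0.048},{"rot":[0,0,0],"travel":[0.004,0.015,0],"grip":0.048},{"rot":[0,0,0],"travel":[0,0,0],"grip":0.048},{"rot":[0,0,0],"travel":[0,0,0],"grip":0.048}]' 30
python3 -c "
from h import *
go([.476,-.384,.1],-14)
collars('pics/w16.png')
"

```

```text
time: 38.73
tool_pos: [0.479, -0.3327, 0.1705]
tcp_rot: [-3.135, 0.013, -0.24]
ft_force: [-0.8, -0.3, 0.7]
width: 0.548
t38.73 pos [ 0.479  -0.3327  0.1705] rpy [-179.65    0.73  -13.74] F [-0.8 -0.3  0.7] w 0.048 | travel [0.0102 0.0509 0.0701] rot [-0.35  0.73  0.25]
collar 0.5411 -0.2927 r 0.0179 616 rgb [210. 182. 119.]
collar 0.4252 -0.2804 r 0.018 593 rgb [237. 213. 126.]
collar 0.535 -0.3555 r 0.0181 553 rgb [182. 149.  92.]
collar 0.4216 -0.3475 r 0.0181 525 rgb [182. 148.  91.]
collar 0.4739 -0.3837 r 0.018 512 rgb [180. 147.  90.]
```

View pics/w16.png

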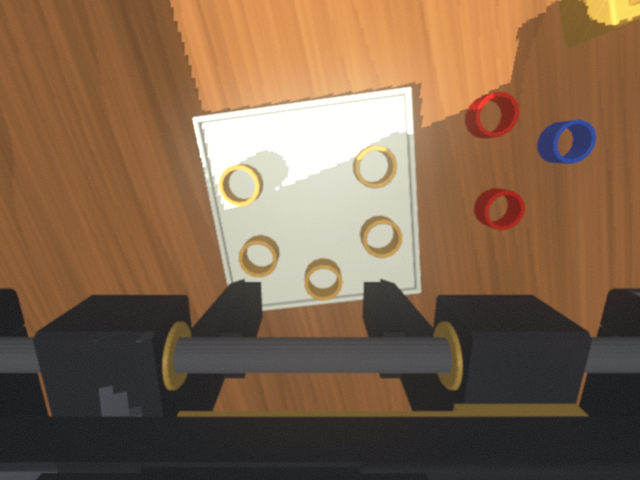

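```bash
python3 -m handwheel '[{"rot":[-0.3,0.7,0],"travel":[0.003,0.018,0],"grip":0.048},{"rot":[0,0,0],"travel":[0.003,0.018,0.01],"grip":0.048},{"rot":[0,0,0],"travel":[0.0015,0.013,0.02],"grip":0.048},{"rot":[0,0,0],"travel":[0,0,0.025],"grip":0.048},{"rot":[0,0,0],"travel":[0,0,0.02],"grip":0.048},{"rot":[0,0,0],"travel":[0,0,0.01],"grip":0.048},{"rot":[0,0,0],"travel":[0,0,0],"grip":0.048},{"rot":[0,0,0],"travel":[0,0,0],"grip":0.048}]' 30
python3 -c "
from h import *
go([.4739,-.3837,.011],-14)
"

```

```text
time: 39.45
tool_pos: [0.4741, -0.3864, 0.0783]
tcp_rot: [-3.141, 0.0, -0.236]
ft_force: [0.5, -0.5, 0.9]
width: 0.545
t39.45 pos [ 0.4741 -0.3864  0.0783] rpy [-1.7999e+02  2.0000e-02 -1.3550e+01] F [ 0.5 -0.5  0.9] w 0.048 | travel [-0.0008 -0.0026  0.0673] rot [-0.01  0.02  0.45]
```

```bash
python3 -m handwheel '[{"rot":[0,0,0.4],"travel":[-0.0008,-0.0026,0.002],"grip":0.048},{"rot":[0,0,0],"travel":[0,0,0.016],"grip":0.048},{"rot":[0,0,0],"travel":[0,0,0.014],"grip":0.048},{"rot":[0,0,0],"travel":[0,0,0.006],"grip":0.048},{"rot":[0,0,0],"travel":[0,0,0],"grip":0.048},{"rot":[0,0,0],"travel":[0,0,0],"grip":0.048}]' 30
python3 -c "
from h import *
go([.4739,-.3837,.011],-14)
"

```

```text
time: 39.95
tool_pos: [0.4754, -0.3855, 0.0429]
tcp_rot: [3.137, -0.006, -0.245]
ft_force: [0.4, 0.4, -0.6]
width: 0.54
t39.95 pos [ 0.4754 -0.3855  0.0429] rpy [179.74  -0.35 -14.03] F [ 0.4  0.4 -0.6] w 0.048 | travel [-0.002  -0.0015  0.0319] rot [ 0.26 -0.35 -0.03]
```

```bash
python3 -m handwheel '[{"rot":[0.2,-0.3,0],"travel":[-0.002,-0.0015,0.004],"grip":0.048},{"rot":[0,0,0],"travel":[0,0,0.01],"grip":0.048},{"rot":[0,0,0],"travel":[0,0,0.008],"grip":0.048},{"rot":[0,0,0],"travel":[0,0,0.004],"grip":0.048},{"rot":[0,0,0],"travel":[0,0,0],"grip":0.048},{"rot":[0,0,0],"travel":[0,0,0],"grip":0.048}]' 30
python3 -c "
from h import *
go([.4739,-.3837,.011],-14)
"

```

```text
time: 40.45
tool_pos: [0.4745, -0.3841, 0.0167]
tcp_rot: [3.139, -0.003, -0.245]
ft_force: [0.2, 0.2, 0.7]
width: 0.545
t40.45 pos [ 0.4745 -0.3841  0.0167] rpy [179.83  -0.2  -14.02] F [0.2 0.2 0.7] w 0.048 | travel [-0.0007 -0.0003  0.0057] rot [ 0.17 -0.2  -0.02]
```

```bash
python3 -m handwheel '[{"rot":[0,0,0],"travel":[-0.0006,0,0.0055],"grip":0.048},{"rot":[0,0,0],"travel":[0,0,0],"grip":0.02},{"rot":[0,0,0],"travel":[0,0,0],"grip":0.02},{"rot":[0,0,0],"travel":[0,0,0],"grip":0.02},{"rot":[0,0,0],"travel":[0,0,0],"grip":0.02},{"rot":[0,0,0],"travel":[0,0,0],"grip":0.02},{"rot":[0,0,0],"travel":[0,0,-0.008],"grip":0.02},{"rot":[0,0,0],"travel":[0,0,-0.015],"grip":0.02},{"rot":[0,0,0],"travel":[0,0,-0.02],"grip":0.02},{"rot":[0,0,0],"travel":[0,0,-0.025],"grip":0.02},{"rot":[0,0,0],"travel":[0,0,-0.025],"grip":0.02},{"rot":[0,0,0],"travel":[0,0,-0.025],"grip":0.02},{"rot":[0,0,0],"travel":[0,0,-0.02],"grip":0.02},{"rot":[0,0,0],"travel":[0,0,0],"grip":0.02},{"rot":[0,0,0],"travel":[0,0,0],"grip":0.02}]' 30
python3 -c "
from h import *
go([.540,-.106,.155],-14)
p,d=camera('wrist');cv2.imwrite('pics/w17.png',p[:,:,::-1])
"

```

```text
time: 41.7
tool_pos: [0.473, -0.3829, 0.1591]
tcp_rot: [3.138, -0.004, -0.245]
ft_force: [-0.0, -0.2, -1.0]
width: 0.389
t41.70 pos [ 0.473  -0.3829  0.1591] rpy [179.81  -0.23 -14.02] F [-0.  -0.2 -1. ] w 0.034 | travel [-0.0021 -0.2849  0.0031] rot [ 0.19 -0.23 -0.02]
```

View pics/w17.png

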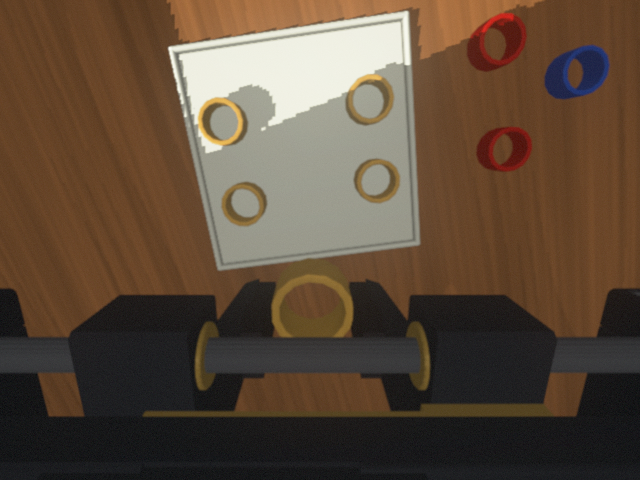

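```bash
python3 -m handwheel '[{"rot":[0,0,0],"travel":[0,-0.0197,-0.0015],"grip":0.02},{"rot":[0,0,0],"travel":[0,-0.0197,-0.0015],"grip":0.02},{"rot":[0,0,0],"travel":[0,-0.0197,-0.0015],"grip":0.02},{"rot":[0,0,0],"travel":[0,-0.0197,-0.0015],"grip":0.02},{"rot":[0,0,0],"travel":[0,-0.0197,-0.0015],"grip":0.02},{"rot":[0,0,0],"travel":[0,-0.0197,-0.0015],"grip":0.02},{"rot":[0,0,0],"travel":[0,-0.0197,-0.0015],"grip":0.02},{"rot":[0,0,0],"travel":[0,-0.0197,-0.0015],"grip":0.02},{"rot":[0,0,0],"travel":[0,-0.0197,-0.0015],"grip":0.02},{"rot":[0,0,0],"travel":[0,-0.0197,-0.0015],"grip":0.02},{"rot":[0,0,0],"travel":[0,-0.0197,-0.0015],"grip":0.02},{"rot":[0,0,0],"travel":[0,-0.0197,-0.0015],"grip":0.02},{"rot":[0,0,0],"travel":[0,-0.0197,-0.0015],"grip":0.02},{"rot":[0,0,0],"travel":[0,-0.0197,-0.0015],"grip":0.02},{"rot":[0,0,0],"travel":[0,0,0],"grip":0.02},{"rot":[0,0,0],"travel":[0,0,0],"grip":0.02}]' 30
python3 -c "
from h import *
go([.540,-.106,.11],-14)
"

```

```text
time: 43.08
tool_pos: [0.5349, -0.0992, 0.1577]
tcp_rot: [-3.132, 0.034, -0.247]
ft_force: [-0.3, -0.2, -1.5]
width: 0.392
t43.08 pos [ 0.5349 -0.0992  0.1577] rpy [-179.42    1.96  -14.17] F [-0.3 -0.2 -1.5] w 0.034 | travel [0.0082 0.0058 0.0474] rot [-0.58  1.96 -0.18]
```

```bash
python3 -m handwheel '[{"rot":[-0.5,1.9,-0.2],"travel":[0.006,0.003,0.004],"grip":0.02},{"rot":[0,0,0],"travel":[0,0,0.014],"grip":0.02},{"rot":[0,0,0],"travel":[0,0,0.012],"grip":0.02},{"rot":[0,0,0],"travel":[0,0,0.004],"grip":0.02},{"rot":[0,0,0],"travel":[0,0,0],"grip":0.02},{"rot":[0,0,0],"travel":[0,0,0],"grip":0.02}]' 30
python3 -c "
from h import *
go([.540,-.106,.07],-14)
"

```

```text
time: 43.58
tool_pos: [0.5379, -0.1072, 0.1183]
tcp_rot: [-3.141, 0.006, -0.247]
ft_force: [1.1, 1.2, -0.6]
width: 0.388
t43.58 pos [ 0.5379 -0.1072  0.1183] rpy [-179.94    0.36  -14.13] F [ 1.1  1.2 -0.6] w 0.034 | travel [ 0.0021 -0.0016  0.0483] rot [-0.06  0.36 -0.13]
```

```bash
python3 -m handwheel '[{"rot":[0,0.3,-0.1],"travel":[0.002,-0.0015,0.004],"grip":0.02},{"rot":[0,0,0],"travel":[0,0,0.012],"grip":0.02},{"rot":[0,0,0],"travel":[0,0,0.006],"grip":0.02},{"rot":[0,0,0],"travel":[0,0,0],"grip":0.02},{"rot":[0,0,0],"travel":[0,0,0],"grip":0.02}]' 30
python3 -c "
from h import *
go([.540,-.106,.07],-14)
p,d=camera('scene');crop(p,230,160,400,320,4,'pics/p3.png')
"

```

```text
time: 44.0
tool_pos: [0.5414, -0.1075, 0.0968]
tcp_rot: [-3.141, -0.003, -0.246]
ft_force: [-0.8, -0.2, -0.9]
width: 0.39
t44.00 pos [ 0.5414 -0.1075  0.0968] rpy [-179.98   -0.18  -14.08] F [-0.8 -0.2 -0.9] w 0.034 | travel [-0.0018 -0.0011  0.0268] rot [-0.02 -0.18 -0.08]
```

View pics/p3.png

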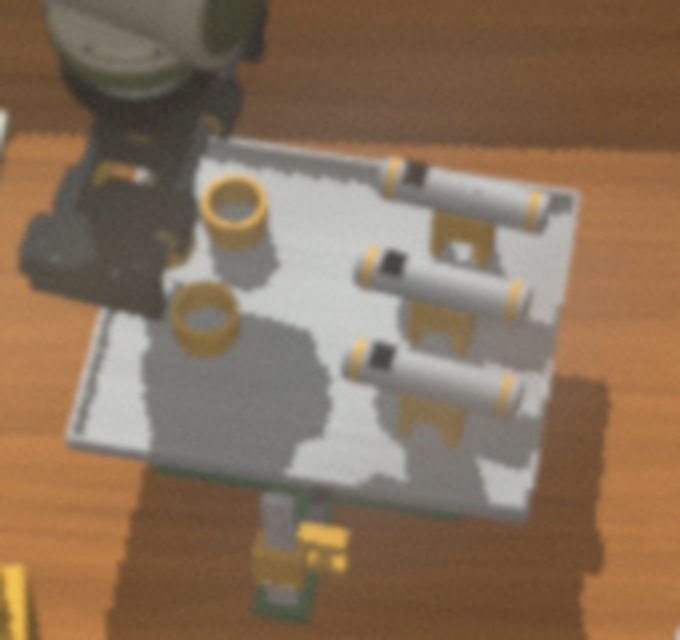

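```bash
python3 -m handwheel '[{"rot":[0,0,0],"travel":[-0.0016,-0.002,0.004],"grip":0.02},{"rot":[0,0,0],"travel":[0,0,0.009],"grip":0.02},{"rot":[0,0,0],"travel":[0,0,0.006],"grip":0.02},{"rot":[0,0,0],"travel":[0,0,0],"grip":0.02},{"rot":[0,0,0],"travel":[0,0,0],"grip":0.02}]' 30
python3 -c "
from h import *
go([.540,-.106,.07],-14)
"

```

```text
time: 44.47
tool_pos: [0.5408, -0.105, 0.0771]
tcp_rot: [3.142, -0.006, -0.245]
ft_force: [0.0, -1.5, 0.7]
width: 0.389
t44.47 pos [ 0.5408 -0.105   0.0771] rpy [180.    -0.32 -14.06] F [ 0.  -1.5  0.7] w 0.034 | travel [-0.0006  0.0012  0.0071] rot [ 0.   -0.32 -0.06]
```

```bash
python3 -m handwheel '[{"rot":[0,0,0],"travel":[0,0,0.005],"grip":0.02},{"rot":[0,0,0],"travel":[0,0,0.004],"grip":0.02},{"rot":[0,0,0],"travel":[0,0,0],"grip":0.02},{"rot":[0,0,0],"travel":[0,0,0],"grip":0.02}]' 30
python3 -c "
from h import *
go([.540,-.106,.066],-14)
p,d=camera('side');crop(p,240,150,420,300,4,'pics/p4.png')
"

```

```text
time: 44.8
tool_pos: [0.5411, -0.1051, 0.0672]
tcp_rot: [3.142, -0.006, -0.245]
ft_force: [-0.7, -0.1, -0.0]
width: 0.392
t44.80 pos [ 0.5411 -0.1051  0.0672] rpy [180.    -0.34 -14.07] F [-0.7 -0.1 -0. ] w 0.035 | travel [-0.0009  0.0011  0.0012] rot [ 0.   -0.34 -0.07]
```

View pics/p4.png

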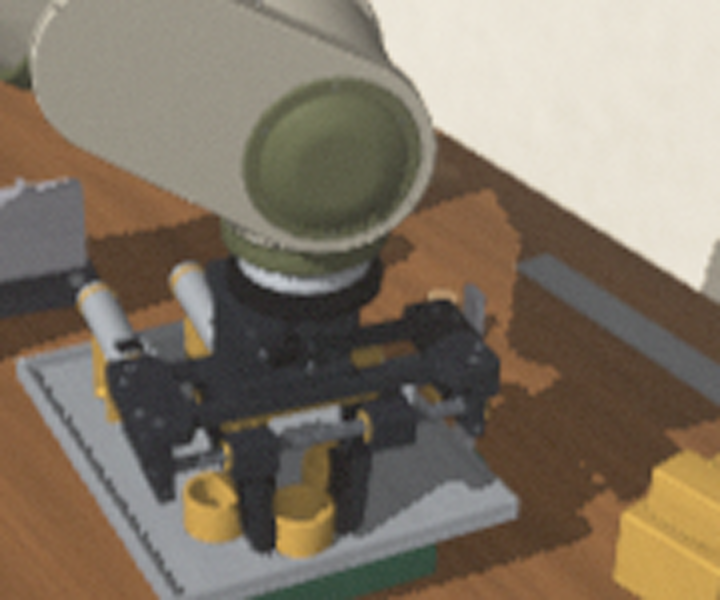

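Release and rise.

```bash
python3 -m handwheel '[{"rot":[0,0,0],"travel":[0,0,0.001],"grip":0.046},{"rot":[0,0,0],"travel":[0,0,0],"grip":0.046},{"rot":[0,0,0],"travel":[0,0,0],"grip":0.046},{"rot":[0,0,0],"travel":[0,0,0],"grip":0.046},{"rot":[0,0,0],"travel":[0,0,-0.012],"grip":0.046},{"rot":[0,0,0],"travel":[0,0,-0.02],"grip":0.046},{"rot":[0,0,0],"travel":[0,0,-0.025],"grip":0.046},{"rot":[0,0,0],"travel":[0,0,-0.025],"grip":0.046},{"rot":[0,0,0],"travel":[0,0,-0.025],"grip":0.046},{"rot":[0,0,0],"travel":[0,0,-0.025],"grip":0.046},{"rot":[0,0,0],"travel":[-0.02,0,-0.02],"grip":0.046},{"rot":[0,0,0],"travel":[-0.025,0,0],"grip":0.046},{"rot":[0,0,0],"travel":[-0.025,0,0],"grip":0.046},{"rot":[0,0,0],"travel":[-0.02,0,0],"grip":0.046},{"rot":[0,0,0],"travel":[0,0,0],"grip":0.046},{"rot":[0,0,0],"travel":[0,0,0],"grip":0.046}]' 30
python3 -c "
from h import *
go([.540,-.106,.15],-14)
pan('p5')
p,d=camera('side');W=cloud('side',d)
for (u0,v0,u1,v1) in [(342,236,352,256)]:
  for v in range(v0,v1): print(v,' '.join('%d,%d,%d:%.3f/%.3f'%(*p[v,u],W[v,u,0],W[v,u,2]) for u in range(u0,u1)))
"

```

```text
time: 46.18
tool_pos: [0.4495, -0.082, 0.2268]
tcp_rot: [3.141, -0.009, -0.246]
ft_force: [0.8, -1.1, -0.4]
width: 0.518
t46.18 pos [ 0.4495 -0.082   0.2268] rpy [179.98  -0.51 -14.07] F [ 0.8 -1.1 -0.4] w 0.046 | travel [0.093  0.0013 0.0776] rot [ 0.02 -0.51 -0.07]
pan z 0.05898487463039263
236 90,67,50:0.762/-0.002 91,67,53:0.763/0.000 88,67,50:0.767/-0.002 97,78,52:0.699/0.070 104,85,50:0.697/0.075 108,88,50:0.697/0.077 109,91,52:0.704/0.071 109,89,51:0.706/0.072 112,92,59:0.708/0.072 134,107,74:0.770/0.011
237 87,61,45:0.759/-0.001 90,68,52:0.761/-0.001 88,66,46:0.763/-0.001 99,78,53:0.696/0.071 103,82,51:0.696/0.073 104,86,50:0.698/0.072 109,90,54:0.700/0.073 109,90,53:0.702/0.073 112,91,57:0.704/0.073 109,90,55:0.704/0.075
238 86,65,48:0.756/-0.001 85,63,46:0.759/-0.002 86,62,45:0.760/-0.000 95,73,50:0.697/0.067 99,80,49:0.694/0.072 105,86,52:0.695/0.074 108,90,53:0.695/0.075 111,90,54:0.699/0.073 141,112,61:0.703/0.072 155,124,68:0.704/0.072
239 84,65,45:0.753/-0.001 83,60,45:0.757/-0.003 91,69,53:0.757/-0.001 89,69,49:0.760/-0.001 98,79,53:0.697/0.066 104,83,53:0.696/0.069 1
[... 2979 characters left out ...]
1/0.059 149,151,155:0.662/0.060 152,154,158:0.663/0.061 153,155,159:0.662/0.064 154,157,161:0.661/0.068 142,141,141:0.664/0.066 118,106,97:0.726/-0.000 98,75,58:0.729/-0.001 90,66,49:0.732/-0.002 91,68,48:0.733/-0.001
254 149,151,156:0.659/0.058 149,152,156:0.660/0.059 151,154,156:0.664/0.057 150,153,157:0.662/0.061 151,153,156:0.663/0.062 156,160,162:0.661/0.066 143,143,142:0.665/0.064 117,105,96:0.727/-0.002 98,76,61:0.729/-0.002 92,69,51:0.730/-0.000
255 154,156,159:0.655/0.060 148,151,154:0.659/0.057 150,153,158:0.662/0.056 148,152,155:0.662/0.058 151,154,159:0.662/0.061 154,156,160:0.659/0.066 155,157,163:0.661/0.066 143,142,141:0.725/-0.002 117,106,96:0.726/-0.001 97,77,58:0.728/-0.001
```

View pics/p5c.png

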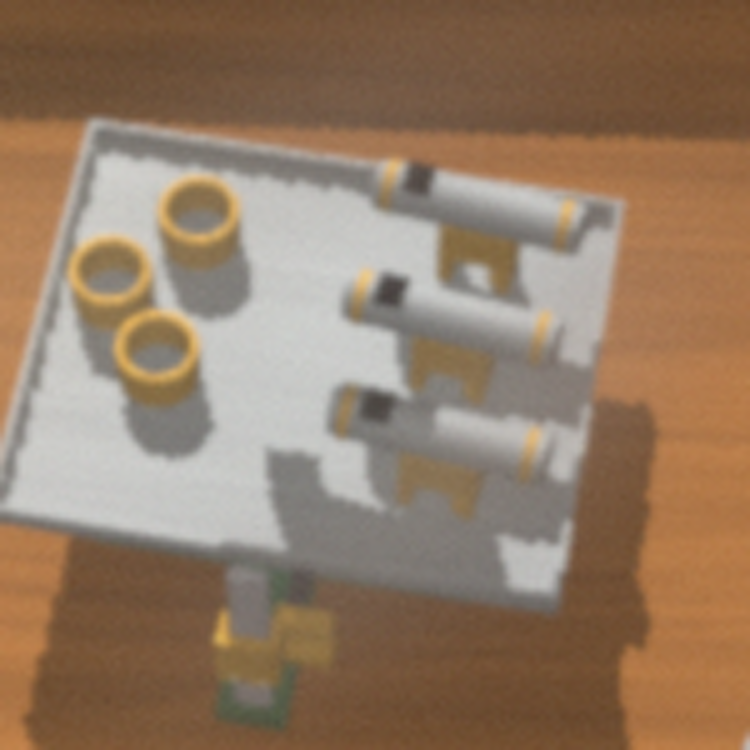

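View pics/p5s.png

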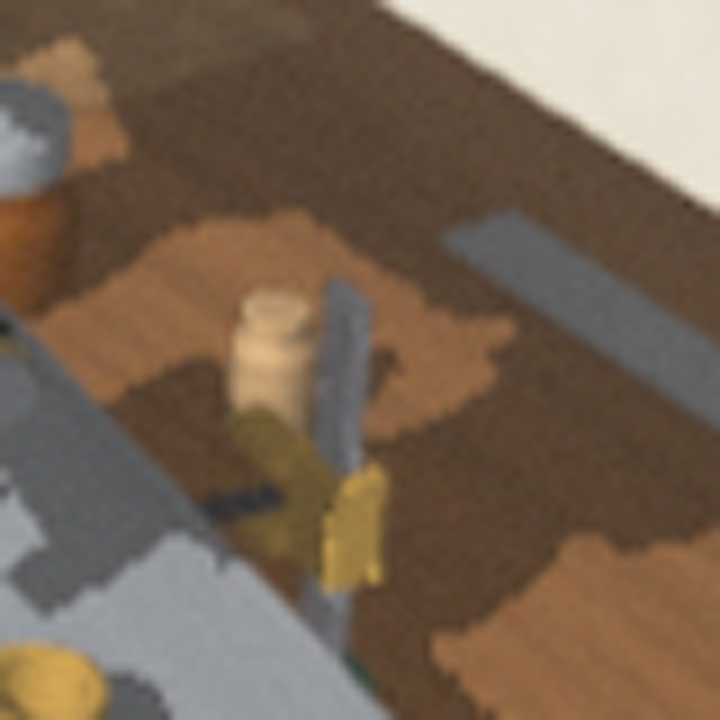

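The pointer, top at z≈0.0585 and so centred at about 0.057, sits mid-gap between fingers at 0.066 and 0.049. I'll wait briefly to confirm it is at rest, then hand in.

```bash
python3 -m handwheel '[{"rot":[0,0,0],"travel":[0,0,0],"grip":0.046},{"rot":[0,0,0],"travel":[0,0,0],"grip":0.046},{"rot":[0,0,0],"travel":[0,0,0],"grip":0.046},{"rot":[0,0,0],"travel":[0,0,0],"grip":0.046},{"rot":[0,0,0],"travel":[0,0,0],"grip":0.046},{"rot":[0,0,0],"travel":[0,0,0],"grip":0.046},{"rot":[0,0,0],"travel":[0,0,0],"grip":0.046},{"rot":[0,0,0],"travel":[0,0,0],"grip":0.046}]' 
python3 -c "
from h import *
pan('p6'); pan('p7')
print(finish_job())
"
```

```text
time: 47.0
tool_pos: [0.4528, -0.0832, 0.2248]
tcp_rot: [-3.141, -0.006, -0.245]
ft_force: [-0.3, 0.0, 0.7]
width: 0.526
pan z 0.058990485444491696
pan z 0.058976120753025246
the job is handed in; nothing more can be done
None
```

I handed the job in at about 47 s: all three whistles stand upright in the pan with three brass collars, and the pointer rests between the gate's fingers.

- **Pan:** it sank about 40 mm with the whistles, to 58 mm after two collars and 66 mm after three. Repeated readings just before hand-in agreed at 58.98 mm and 58.99 mm above the counter, so it was at rest.
- **Pointer:** its centre is at about 57 mm. The fingers' faces are at about 66 and 49 mm, so it is within about 1 mm of the middle; the calibration is only good to about 2 mm. After two collars it was about 7 mm above the middle, at the very edge of the band, so I added the third.
- **Other items:** the gate and the fipple plug look unmoved in the last pictures, and so does the part of the jar that was in view. Nothing fell. Four collars stayed in the dish.

No check failed or disagreed. I did not measure the jar, plug or gate positions again numerically at the end.

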